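# Complete the mascot tray and slide it home

## Task

Stand the pink mascot upright in the middle of the yellow disc in the tray's empty cell and let go of it, then slide the full tray home into its showcase until it is fully home, square against the back board. The wide tray jams if pushed off-centre, so push along its centre line, at the red mark on its bar, and do not force it. Keep the other mascots on the tray standing, and leave the things on the counter around it where they are.

Things in the scene. Friction and masses are not known exactly. Their poses are not given: they have to be found in the camera images.
- case: Open-topped wooden showcase fixed to the counter: floor 6 mm thick, side walls 36 mm high, 240 mm apart, from x = -140 mm; navy back board 36 mm high, front face at x = 107.5 mm. Origin on the counter under its middle line; x along the slide to the back board (within 0.2 rad of straight ahead), y left. Lips on the walls, 10 mm wide, 18 to 23 mm above the counter, hold the tray's edges down.
- home (a point): Point fixed in the showcase where the tray's origin lies when the tray is fully home: 70 mm along x from the case's origin, 6 mm above the counter. Same axes as the case.
- tray: Loose tray in the showcase that slides along the case's x: black plate 75 mm deep (x), 236 wide (y), 10 thick, 0.36 to 0.63 kg. Origin at the centre of its underside, axes as the case's. Four cells along y, 53 mm apart, 49 wide, 67 deep, floor 10 mm above the origin, ribs 6 mm high. Starts 120 to 170 mm short of home. Takes 4 to 9 N pushed at the middle; jams if pushed over 35 mm off it.
- bar_mid (a point): Middle of the top edge of the tray's push bar: an aluminium bar in front of the tray, facing the robot, with a 20 mm red mark at its middle. 200 mm long (y), 10 thick (x), its top 40 mm and lower edge 12 mm above the counter; its middle plane is 76.5 mm in front of the tray's origin, with a 34 mm gap to the plate (crossed by two brackets at y = +-80 mm).
- tray_left (a point): Point on the tray's left end: 118 mm along the tray's y from its origin.
- tray_right (a point): Point on the tray's right end: 118 mm along the tray's -y from its origin.
- disc: Loose yellow disc, 44 mm across and 6 mm thick, lying in the one empty cell of the tray; the pink mascot's place. Origin at the centre of its underside.
- pink: Pink vinyl bear mascot, round, 72 mm tall: black base 36 mm across and 5 mm thick, body 32 mm across between 15 and 37 mm up (the place to grip), head 31 mm across. Origin at the centre of its underside, z up its axis. 60 g. Starts standing on the counter to the right of the showcase.
- fig_grey: Light grey vinyl bear mascot, round, 72 mm tall: black base 36 mm across and 5 mm thick, body 32 mm across between 15 and 37 mm up (the place to grip), head 31 mm across. Origin at the centre of its underside, z up its axis. Stands in one of the tray's cells.
- fig_olive: Olive green vinyl bear mascot, round, 72 mm tall: black base 36 mm across and 5 mm thick, body 32 mm across between 15 and 37 mm up (the place to grip), head 31 mm across. Origin at the centre of its underside, z up its axis. Stands in one of the tray's cells.
- fig_tan: Tan vinyl bear mascot, round, 72 mm tall: black base 36 mm across and 5 mm thick, body 32 mm across between 15 and 37 mm up (the place to grip), head 31 mm across. Origin at the centre of its underside, z up its axis. Stands in one of the tray's cells.
- fig_black: Black vinyl bear mascot, round, 72 mm tall: black base 36 mm across and 5 mm thick, body 32 mm across between 15 and 37 mm up (the place to grip), head 31 mm across. Origin at the centre of its underside, z up its axis. A bystander that stands on the counter, on the same side as the pink one; leave it.
- cash_tin: Bystander: closed green cash tin 124 x 94 x 66 mm with a wire handle, on the counter to the left. Origin at the centre of its underside.
- coin_dish: Bystander: blue ceramic coin dish, 90 mm across, 30 mm high, on the counter to the left. Origin at the centre of its underside.
Mind the look-alikes: they are no part of the job. There is more than one size of the pink; the one meant has the size given above. Leave any turquoise look-alike of the fig_grey alone.

How it is judged:
By the outcome, as a careful person would: the job done as asked, in the order asked, and still so for the second after the job is handed in, with the robot touching nothing.
It also fails if it takes over 58 s, if anything falls off the work surface, if the arm or the gripper's body presses on something with over 40 N, if the wrist force passes 120 N, or if a joint passes its speed limit or range.

## Robot

A 6-joint arm with a two-finger parallel gripper is mounted at the origin on the work surface. World frame = base frame: x ahead of the robot, y to its left, z up, the work surface at z = 0. Lengths are in m, angles in rad, forces in N, time in s.
With the tool pointing down it reaches from about 0.375 to 0.975 m from the base axis. Payload 3.8 kg.
Tool frame: the origin (TCP) lies on the centre line of the jaws, within the pads' length; the fingertips stand 25 mm ahead of it and the grasp point (between the pads) lies 6 mm ahead of it; z points along the fingers, y is the direction in which the jaws open and shut (so a half turn about z gives the same grasp; the last joint's range is limited). The gripper opens to 85 mm and grips with 20 to 120 N. Pads are 22 mm wide; open, the fingers measure 114 mm over their backs; the gripper's body (76 mm by 85 mm) begins 54 mm behind the grasp point. The pads swing forward as they close: fully open they stand 13 mm farther back than shut.
Start: joints at [-1.381, 0.264, 1.604, -0, 1.274, -0.037], TCP at [0.152, -0.658, 0.256] pointing down, gripper open.
Joint ranges: [-2.63, 2.63], [-0.94, 2.18], [0.31, 2.57], [-1.31, 4.45], [0, 2.66], [-2.55, 2.55]. Speed limits (rad/s): [2.57, 2.57, 3.14, 3.14, 3.14, 3.14].

## Interface

Orientations are given as a rotation vector (axis times angle).
In Python, from workcell import bot gives the robot as it stands.
- The arm moves only by the tool servo_tool, never from a script. Its argument "moves" is a list of rows, each a list of 3 entries, a list of its own where there are three numbers: the closure in counts, from 0 (fully open) to 255 (shut), then the shift along the tool's x, y, z in m, then the turn about the tool's z in rad. A call has exactly 8 rows; each row shifts and turns the pose as measured when the row begins, along the tool's axes as they then stand; what a row does not reach is not made up. A row lasts 1/12 s, in which the tool goes at most 41.7 mm and 7.16 degrees, less where a joint would pass 70% of its speed; a pose out of reach is approached as far as the arm can. A call is refused whole if a number of a shift passes 0.0417 or a number of a turn 0.125, either way. A call with a gripper value outside its range is refused whole. The fingers move at their own pace and stop on an object; "newtons" is the grip in N (left out, the last holds). Time passes only in rows, so rows that do not move let the fingers close, or fill a call up. It gives the time, the measured TCP pose, the force and the opening at its end, in the units of the state.
- bot.read_state(): the state, without advancing time (a new reading comes with each control period).
- bot.read_camera(name): name is "side" or "top"; returns a dict with "pixels" (420x560x3 uint8, red, green, blue), "depth" (420x560 float32, m along the optical axis (not along the pixel's ray), 0 where there is no reading), "intrinsics" (3x3 intrinsics, pixels), "R" (3x3) and "t" (3): a world point X has camera coordinates R X + t. Camera axes: x right, y down, z forward; pixel columns grow to the right and rows downward; lengths in m; the calibration is good to about 2 mm. A picture is of the moment at which its call begins.
- bot.finish_job(): hands the job in, once; it reports no verdict.
The state is a dict: "time": time; "q": joint angles; "joint_vel": joint speeds; "joint_torque": joint torques, N m; "tool_pos": TCP position; "tcp_rot": TCP orientation; "wrist_force": force on the tool from outside, world axes, zero at the start; "torque": the same for the moment, N m; "width": opening from 0.0 (shut) to 1.0 (fully open).
Only numpy, scipy, OpenCV 4.12 (cv2) and the standard library are available. Lean on these libraries where they do the work, as an engineer would, in place of code of your own. Each camera call takes 0.05 s, during which the arm holds its last target.

## Working session

There is one attempt and no reset: what is moved stays moved. The work goes in short steps, Python scripts to look and compute and a tool call to move; the robot and the scene stay as the last step left them, time stands still between calls to the robot, and variables do not carry over. Pictures are saved under pics/ and viewed, and the job is handed in when it is done.

Besides the shell and the picture viewer there is one more tool, called after "Emit:" by a JSON object that holds its "op" and its "data". servo_tool: Moves the arm, as the interface text tells. Its arguments: {"type":"object","properties":{"moves":{"type":"array","items":{"type":"array"}},"newtons":{"type":"number"}},"required":["moves"]}

```bash
mkdir -p pics; cat > h.py <<'E'
import numpy as np,cv2,pickle
from workcell import bot
def snap(n,tag):
    c=bot.read_camera(n); cv2.imwrite(f'pics/{tag}.png',c['pixels'][:,:,::-1]); pickle.dump(c,open(f'{tag}.pkl','wb')); return c
def load(tag): return pickle.load(open(f'{tag}.pkl','rb'))
def ray_z(c,u,v,z):
    K,R,t=c['intrinsics'],c['R'],c['t']; d=R.T@np.linalg.inv(K)@[u,v,1]; o=-R.T@t; return o+d*(z-o[2])/d[2]
def pt(c,u,v):
    K,R,t=c['intrinsics'],c['R'],c['t']; z=c['depth'][int(v),int(u)]; return R.T@(np.linalg.inv(K)@[u,v,1]*z-t)
def proj(c,X):
    p=c['intrinsics']@(c['R']@np.asarray(X)+c['t']); return p[:2]/p[2]
def crop(c,u0,v0,u1,v1,s,tag):
    cv2.imwrite(f'pics/{tag}.png',cv2.resize(c['pixels'][v0:v1,u0:u1,::-1],None,fx=s,fy=s,interpolation=cv2.INTER_CUBIC))
def cloud(c):
    K,R,t=c['intrinsics'],c['R'],c['t'];h,w=c['depth'].shape
    u,v=np.meshgrid(np.arange(w),np.arange(h));z=c['depth']
    P=np.stack([(u-K[0,2])/K[0,0]*z,(v-K[1,2])/K[1,1]*z,z],-1); return (P-t)@R
E
python3 - <<'E'
from h import *
a=snap('top','top0');b=snap('side','side0')
for c in(a,b): print(c['intrinsics'].round(1).tolist(),(-c['R'].T@c['t']).round(3),c['R'].round(2).tolist())
s=bot.read_state();print({k:np.round(v,3).tolist() for k,v in s.items()})
E
```

```text
[[436.8, 0.0, 277.9], [0.0, 436.8, 213.1], [0.0, 0.0, 1.0]] [0.471 0.023 1.37 ] [[-0.03, -1.0, -0.0], [-1.0, 0.03, -0.07], [0.07, 0.0, -1.0]]
[[409.1, 0.0, 280.2], [0.0, 409.1, 200.7], [0.0, 0.0, 1.0]] [0.078 0.516 0.731] [[-0.71, -0.71, 0.0], [-0.5, 0.5, -0.7], [0.5, -0.5, -0.71]]
{'time': 0.1, 'q': [-1.381, 0.265, 1.605, -0.0, 1.274, -0.037], 'joint_vel': [-0.0, -0.003, -0.003, -0.001, -0.0, -0.001], 'joint_torque': [0.001, -51.67, -36.859, -0.0, 0.006, 0.0], 'tool_pos': [0.152, -0.657, 0.255], 'tcp_rot': [-3.119, -0.355, 0.0], 'wrist_force': [-0.766, -0.183, -0.038], 'torque': [0.02, 0.029, -0.056], 'width': 1.002}
```

```bash
sleep 0
```

```text
(no output)
```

View pics/top0.png

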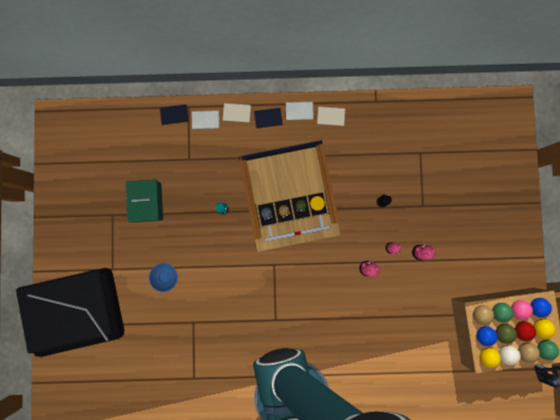

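View pics/side0.png

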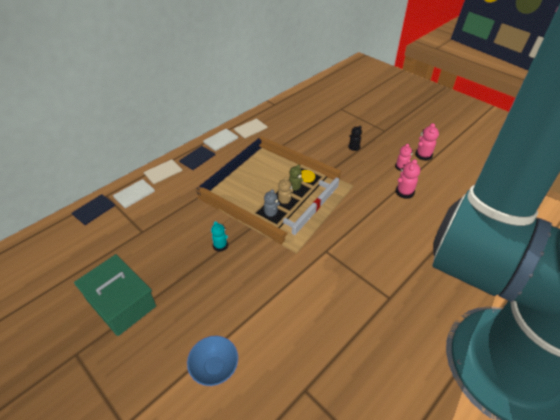

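The top view shows three pink bears, at about (370,269), (393,248) and (425,252). In the side view they are at (408,178), (405,157) and (428,140). The empty cell with the yellow disc is at (318,203), the red mark at (297,233), and the turquoise look-alike at (222,208). I'll compare the bears' sizes next.

```bash
python3 - <<'E'
from h import *
a=load('top0');b=load('side0')
crop(a,340,220,460,300,6,'c_top');crop(b,370,110,470,210,6,'c_side');crop(a,230,130,350,260,6,'c_case'[:6]+'se')
for c,n in((a,'top'),(b,'side')):
    P=cloud(c);hsv=cv2.cvtColor(c['pixels'],cv2.COLOR_RGB2HSV)
    m=((hsv[...,0]>155)&(hsv[...,0]<177)&(hsv[...,1]>90)&(hsv[...,2]>60)).astype(np.uint8)
    k,l,st,ce=cv2.connectedComponentsWithStats(m)
    for i in range(1,k):
        if st[i,4]>30:
            q=P[l==i];q=q[(q[:,2]>.003)&(q[:,2]<.2)]
            if len(q): print(n,ce[i].round(1),st[i].tolist(),'zmax',np.percentile(q[:,2],[50,95,100]).round(4),'ctr',q.mean(0).round(4),(q.max(0)-q.min(0)).round(3))
# base pixel estimate
for uv in((408,192),(405,166),(428,154)): print(ray_z(b,*uv,0.003).round(3))
E
```

```text
top [393.5 247.9] [387, 243, 14, 12, 123] zmax [0.0622 0.0704 0.0732] ctr [ 0.4465 -0.3175  0.055 ] [0.033 0.029 0.069]
top [424.3 252.2] [415, 244, 20, 16, 244] zmax [0.083  0.0971 0.1023] ctr [ 0.4315 -0.4028  0.0744] [0.045 0.043 0.098]
top [369.5 268.9] [361, 261, 18, 16, 215] zmax [0.0857 0.0967 0.0997] ctr [ 0.3877 -0.2386  0.0776] [0.042 0.043 0.093]
top [521.9 309.6] [512, 300, 21, 20, 313] zmax [0.1238 0.1326 0.1371] ctr [ 0.2645 -0.653   0.1223] [0.051 0.057 0.04 ]
side [427.5 141.4] [417, 124, 22, 34, 475] zmax [0.0538 0.0938 0.0988] ctr [ 0.4248 -0.3973  0.0551] [0.047 0.039 0.095]
side [407.  171.5] [396, 144, 24, 52, 782] zmax [0.0536 0.0928 0.0984] ctr [ 0.398  -0.2551  0.0536] [0.096 0.115 0.095]
[ 0.376 -0.246  0.003]
[ 0.437 -0.328  0.003]
[ 0.42  -0.418  0.003]
```

View pics/c_side.png

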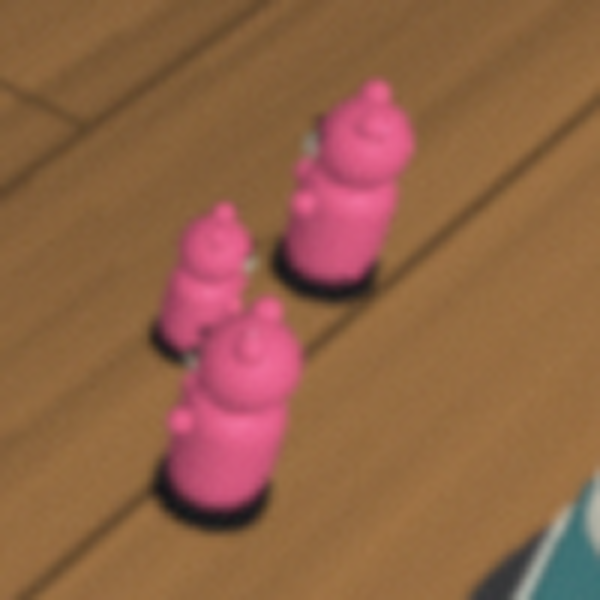

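View pics/c_casese.png

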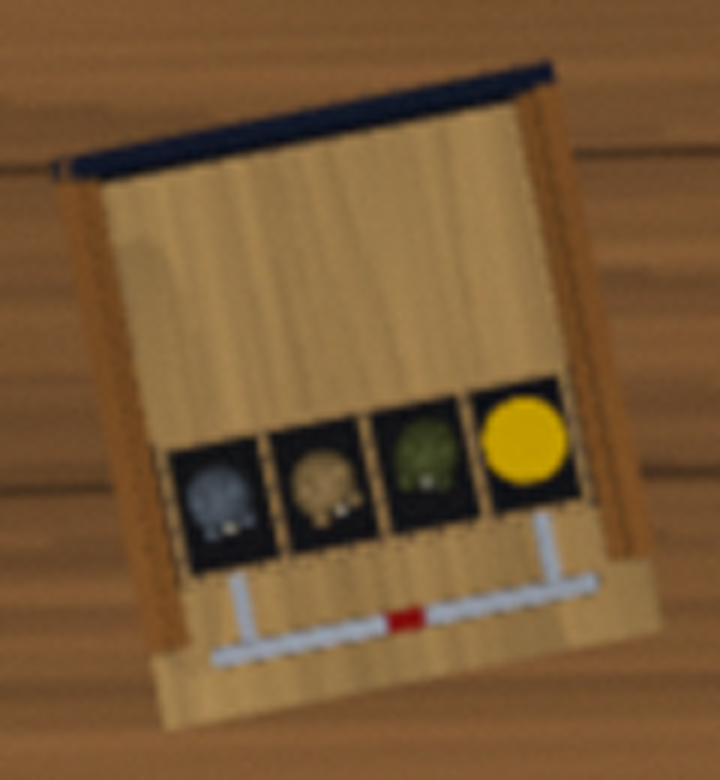

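View pics/c_top.png

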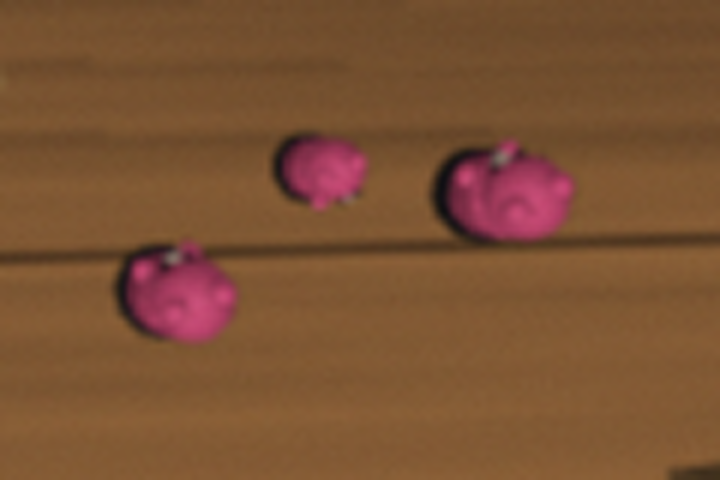

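The bear I want is the one at top (393,248), side (405,157), which is about 72 mm tall. The other two are about 100 mm, so they're look-alikes. Next I'll work out exact positions.

```bash
python3 - <<'E'
from h import *
a=load('top0');b=load('side0')
f=lambda x,y:((x+.5)/6-.5+230,(y+.5)/6-.5+130)
W=lambda x,y,z:ray_z(a,*f(x,y),z)
d=W(525,440,.022);print('disc top',d.round(4))
r=W(405,619,.04);L=W(212,657,.04);R=W(598,582,.04);print('mark',r.round(4),'mid',((L+R)/2).round(4),np.linalg.norm(L-R).round(4))
v=R-L;print('bar yaw',np.arctan2(v[0],-v[1]))
for n,p,q,z in(('boardfront',(100,183),(520,100),.036),('leftwall in',(105,190),(185,640),.036),('rightwall',(520,100),(610,555),.036),('floorfront',(165,730),(660,625),.006)):
    p=W(*p,z);q=W(*q,z);v=q-p;print(n,p.round(4),q.round(4),np.linalg.norm(v).round(4),np.arctan2(v[0],-v[1]).round(4),np.arctan2(-v[1],-v[0]).round(4))
# pink
print('head top',ray_z(a,(322.5)/6-.5+340,(170)/6-.5+220,.054).round(4))
print('head side',ray_z(b,(216)/6-.5+370,(248)/6-.5+110,.052).round(4))
P=cloud(a);m=(np.hypot(P[...,0]-.442,P[...,1]+.321)<.035)&(P[...,2]>.045);q=P[m];print(len(q),((q.max(0)+q.min(0))/2).round(4),(q.max(0)-q.min(0)).round(4))
m&=P[...,2]<.065;print('top-cloud',np.median(q,0))
PB=cloud(b)
print('disc cloud',pt(a,*f(525,440)),'side disc',pt(b,308,177))
E
```

```text
disc top [ 0.5917 -0.0968  0.022 ]
mark [ 0.5009 -0.0312  0.04  ] mid [ 0.5006 -0.0313  0.04  ] 0.1994
bar yaw 0.16222884184086941
boardfront [0.7296 0.1182 0.036 ] [ 0.7663 -0.0993  0.036 ] 0.2205 0.1672 1.738
leftwall in [0.7259 0.1157 0.036 ] [0.4936 0.0807 0.036 ] 0.2349 -1.4213 0.1495
rightwall [ 0.7663 -0.0993  0.036 ] [ 0.5304 -0.1367  0.036 ] 0.2388 -1.4132 0.1576
floorfront [0.4478 0.0936 0.006 ] [ 0.4946 -0.1649  0.006 ] 0.2627 0.1791 1.7499
head top [ 0.4469 -0.3175  0.054 ]
head side [ 0.4464 -0.3247  0.052 ]
91 [ 0.4461 -0.3211  0.0594] [0.0301 0.0282 0.0275]
top-cloud [ 0.4463403  -0.31953646  0.0643185 ]
disc cloud [ 0.59209302 -0.09721638  0.01775663] side disc [ 0.58039537 -0.09023664  0.02295616]
```

```bash
python3 - <<'E'
from h import *
a=load('top0');b=load('side0')
th=np.linspace(0,2*np.pi,60)
ims=[]
for c,(u0,v0,u1,v1) in((a,(373,228,413,268)),(b,(380,128,430,178))):
    s=400//(u1-u0)
    im=cv2.resize(c['pixels'][v0:v1,u0:u1,::-1],None,fx=s,fy=s,interpolation=cv2.INTER_CUBIC)
    for x,y,col in((.4465,-.3205,(0,255,0)),):
        for r,z in((.018,0),(.018,.005),(.016,.03),(.0155,.054)):
            p=[((proj(c,(x+r*np.cos(t),y+r*np.sin(t),z))-(u0,v0)+.5)*s-.5) for t in th]
            cv2.polylines(im,[np.int32(p)],True,col,1)
    ims.append(im)
cv2.imwrite('pics/ov.png',np.hstack(ims))
E
```

```text
(no output)
```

View pics/ov.png

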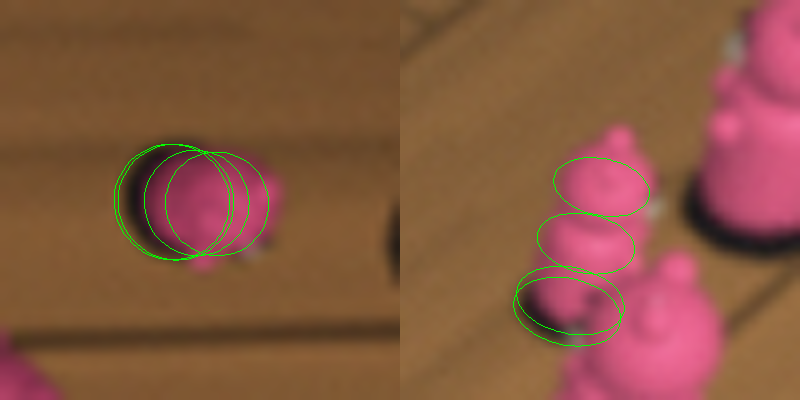

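```bash
cat >> h.py <<'E'
from scipy.spatial.transform import Rotation as Ro
def plan(tgt,psi=1.73,n=8,maxs=.04,N=None):
    """rows toward tgt, n rows total for the way (print first 8)"""
    s=bot.read_state();p=np.array(s['tool_pos']);R=Ro.from_rotvec(s['tcp_rot']).as_matrix()
    ps=np.arctan2(R[1,0],R[0,0]);dpsi=(psi-ps+np.pi)%(2*np.pi)-np.pi
    D=np.array(tgt)-p;tilt=np.degrees(np.arccos(-R[2,2]))
    print('t',round(s['time'],2),'p',p.round(4),'psi',round(ps,3),'tilt',round(tilt,2),'D',D.round(4),'dpsi',round(dpsi,3),'F',np.round(s['wrist_force'],1),'w',round(s['width'],3),'q6',round(s['q'][5],2))
    for i in range(min(n,8)):
        c=np.cos(ps),np.sin(ps);d=D/n
        print([round(x,4) for x in (d[0]*c[0]+d[1]*c[1],d[0]*c[1]-d[1]*c[0],-d[2])],round(-dpsi/n,3))
        ps+=dpsi/n
E
python3 -c "
from h import *
plan((.4465,-.323,.2),n=16)"
```

```text
t 0.1 p [ 0.1516 -0.6571  0.2551] psi 0.227 tilt 0.12 D [ 0.2949  0.3341 -0.0551] dpsi 1.503 F [-0.8 -0.2 -0. ] w 1.002 q6 -0.04
[np.float64(0.0227), np.float64(-0.0162), np.float64(0.0034)] -0.094
[np.float64(0.0241), np.float64(-0.014), np.float64(0.0034)] -0.094
[np.float64(0.0253), np.float64(-0.0117), np.float64(0.0034)] -0.094
[np.float64(0.0263), np.float64(-0.0093), np.float64(0.0034)] -0.094
[np.float64(0.027), np.float64(-0.0068), np.float64(0.0034)] -0.094
[np.float64(0.0275), np.float64(-0.0042), np.float64(0.0034)] -0.094
[np.float64(0.0278), np.float64(-0.0016), np.float64(0.0034)] -0.094
[np.float64(0.0278), np.float64(0.001), np.float64(0.0034)] -0.094
```

Emit:
{"op": "servo_tool", "data": {"moves": [[0, [0.023, -0.016, 0.003], -0.1], [0, [0.024, -0.014, 0.003], -0.1], [0, [0.025, -0.012, 0.003], -0.1], [0, [0.026, -0.009, 0.003], -0.1], [0, [0.027, -0.007, 0.003], -0.1], [0, [0.028, -0.004, 0.003], -0.1], [0, [0.028, -0.002, 0.003], -0.1], [0, [0.028, 0.001, 0.003], -0.1]], "newtons": 30}}

```text
time: 0.77
tool_pos: [0.2933, -0.4805, 0.2251]
tcp_rot: [-2.709, -1.576, 0.001]
wrist_force: [0.2, -0.4, -0.5]
width: 1.004
```

```bash
python3 -c "
from h import *
plan((.4465,-.323,.2),n=9)"
```

```text
t 0.77 p [ 0.2933 -0.4805  0.2251] psi 1.054 tilt 0.42 D [ 0.1532  0.1575 -0.0251] dpsi 0.676 F [ 0.2 -0.4 -0.5] w 1.004 q6 -0.55
[np.float64(0.0236), np.float64(0.0061), np.float64(0.0028)] -0.075
[np.float64(0.0231), np.float64(0.0079), np.float64(0.0028)] -0.075
[np.float64(0.0224), np.float64(0.0096), np.float64(0.0028)] -0.075
[np.float64(0.0216), np.float64(0.0113), np.float64(0.0028)] -0.075
[np.float64(0.0207), np.float64(0.0129), np.float64(0.0028)] -0.075
[np.float64(0.0197), np.float64(0.0144), np.float64(0.0028)] -0.075
[np.float64(0.0186), np.float64(0.0158), np.float64(0.0028)] -0.075
[np.float64(0.0173), np.float64(0.0172), np.float64(0.0028)] -0.075
```

Emit:
{"op": "servo_tool", "data": {"moves": [[0, [0.024, 0.006, 0.003], -0.08], [0, [0.023, 0.008, 0.003], -0.08], [0, [0.022, 0.01, 0.003], -0.08], [0, [0.022, 0.011, 0.003], -0.08], [0, [0.021, 0.013, 0.003], -0.08], [0, [0.02, 0.014, 0.003], -0.08], [0, [0.019, 0.016, 0.003], -0.08], [0, [0.017, 0.017, 0.003], -0.08]]}}

```text
time: 1.43
tool_pos: [0.4282, -0.3233, 0.1964]
tcp_rot: [-2.031, -2.378, -0.005]
wrist_force: [0.2, -0.7, -0.7]
width: 1.0
```

```bash
python3 -c "
from h import *
plan((.4465,-.323,.11),n=8)"
```

```text
t 1.43 p [ 0.4282 -0.3233  0.1964] psi 1.728 tilt 0.84 D [ 0.0183  0.0003 -0.0864] dpsi 0.002 F [ 0.2 -0.7 -0.7] w 1.0 q6 -0.85
[np.float64(-0.0003), np.float64(0.0023), np.float64(0.0108)] -0.0
[np.float64(-0.0003), np.float64(0.0023), np.float64(0.0108)] -0.0
[np.float64(-0.0003), np.float64(0.0023), np.float64(0.0108)] -0.0
[np.float64(-0.0003), np.float64(0.0023), np.float64(0.0108)] -0.0
[np.float64(-0.0003), np.float64(0.0023), np.float64(0.0108)] -0.0
[np.float64(-0.0003), np.float64(0.0023), np.float64(0.0108)] -0.0
[np.float64(-0.0003), np.float64(0.0023), np.float64(0.0108)] -0.0
[np.float64(-0.0003), np.float64(0.0023), np.float64(0.0108)] -0.0
```

Emit:
{"op": "servo_tool", "data": {"moves": [[0, [0, 0.006, 0.012], 0], [0, [0, 0.006, 0.012], 0], [0, [0, 0.005, 0.012], 0], [0, [0, 0.002, 0.012], 0], [0, [0, 0, 0.012], 0], [0, [0, 0, 0.012], 0], [0, [0, 0, 0.006], 0], [0, [0, 0, 0], 0]]}}

```text
time: 2.1
tool_pos: [0.4456, -0.3172, 0.1063]
tcp_rot: [-2.027, -2.371, -0.004]
wrist_force: [0.0, 0.2, 0.5]
width: 0.995
```

```bash
python3 - <<'E'
from h import *
plan((.4465,-.323,.037),n=8)
a=snap('top','top1');b=snap('side','side1')
x=[cv2.resize(a['pixels'][210:290,340:460],(480,320)),cv2.resize(b['pixels'][90:210,370:470],(320,384))]
x[0]=cv2.copyMakeBorder(x[0],0,64,0,0,0);cv2.imwrite('pics/v1.png',np.hstack(x)[:,:,::-1])
E
```

```text
t 2.1 p [ 0.4456 -0.3172  0.1063] psi 1.726 tilt 1.28 D [ 0.0009 -0.0058 -0.0693] dpsi 0.004 F [0.  0.2 0.5] w 0.995 q6 -0.82
[np.float64(-0.0007), np.float64(0.0), np.float64(0.0087)] -0.0
[np.float64(-0.0007), np.float64(0.0), np.float64(0.0087)] -0.0
[np.float64(-0.0007), np.float64(0.0), np.float64(0.0087)] -0.0
[np.float64(-0.0007), np.float64(0.0), np.float64(0.0087)] -0.0
[np.float64(-0.0007), np.float64(0.0), np.float64(0.0087)] -0.0
[np.float64(-0.0007), np.float64(0.0), np.float64(0.0087)] -0.0
[np.float64(-0.0007), np.float64(0.0), np.float64(0.0087)] -0.0
[np.float64(-0.0007), np.float64(0.0), np.float64(0.0087)] -0.0
```

View pics/v1.png

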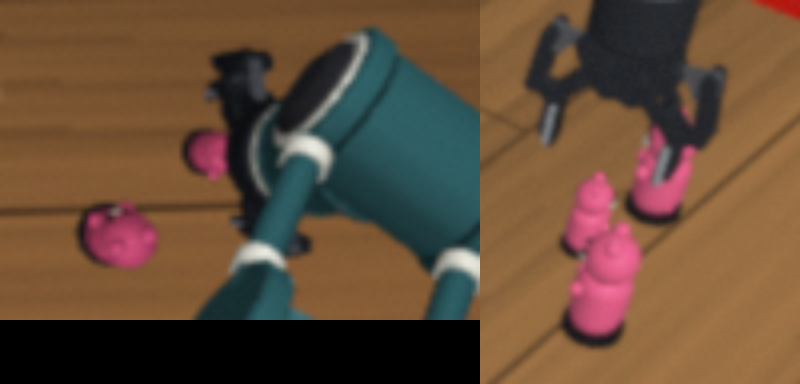

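Emit:
{"op": "servo_tool", "data": {"moves": [[0, [-0.003, 0, 0], 0], [0, [-0.003, 0, 0.004], 0], [0, [-0.002, 0, 0.008], 0], [0, [-0.001, 0, 0.008], 0], [0, [-0.001, 0, 0.008], 0], [0, [0, 0, 0.006], 0], [0, [0, 0, 0.003], 0], [0, [0, 0, 0], 0]]}}

```text
time: 2.87
tool_pos: [0.4492, -0.3308, 0.0701]
tcp_rot: [-2.035, -2.376, -0.004]
wrist_force: [0.0, -0.2, -0.6]
width: 0.999
```

```bash
python3 - <<'E'
from h import *
plan((.4465,-.323,.037),n=6)
s=bot.read_state();print(Ro.from_rotvec(s['tcp_rot']).as_matrix().round(4)[:,2])
E
```

```text
t 2.87 p [ 0.4492 -0.3308  0.0701] psi 1.725 tilt 0.78 D [-0.0027  0.0078 -0.0331] dpsi 0.005 F [ 0.  -0.2 -0.6] w 0.999 q6 -0.84
[np.float64(0.0014), np.float64(-0.0002), np.float64(0.0055)] -0.001
[np.float64(0.0014), np.float64(-0.0002), np.float64(0.0055)] -0.001
[np.float64(0.0014), np.float64(-0.0002), np.float64(0.0055)] -0.001
[np.float64(0.0014), np.float64(-0.0002), np.float64(0.0055)] -0.001
[np.float64(0.0014), np.float64(-0.0002), np.float64(0.0055)] -0.001
[np.float64(0.0014), np.float64(-0.0002), np.float64(0.0055)] -0.001
[-0.0085  0.0107 -0.9999]
```

Emit:
{"op": "servo_tool", "data": {"moves": [[0, [0.003, 0, 0], 0], [0, [0.003, 0, 0.003], 0], [0, [0.001, 0, 0.004], 0], [0, [0, 0, 0.004], 0], [0, [0, 0, 0.004], 0], [0, [0, 0, 0.003], 0], [0, [0, 0, 0], 0], [0, [0, 0, 0], 0]]}}

```text
time: 3.53
tool_pos: [0.4479, -0.3222, 0.0502]
tcp_rot: [-2.034, -2.376, -0.004]
wrist_force: [0.8, 0.3, 0.0]
width: 1.002
```

```bash
python3 - <<'E'
from h import *
plan((.4465,-.323,.037),n=6)
E
```

```text
t 3.53 p [ 0.4479 -0.3222  0.0502] psi 1.726 tilt 0.8 D [-0.0014 -0.0008 -0.0132] dpsi 0.004 F [0.8 0.3 0. ] w 1.002 q6 -0.83
[np.float64(-0.0001), np.float64(-0.0003), np.float64(0.0022)] -0.001
[np.float64(-0.0001), np.float64(-0.0003), np.float64(0.0022)] -0.001
[np.float64(-0.0001), np.float64(-0.0003), np.float64(0.0022)] -0.001
[np.float64(-0.0001), np.float64(-0.0003), np.float64(0.0022)] -0.001
[np.float64(-0.0001), np.float64(-0.0003), np.float64(0.0022)] -0.001
[np.float64(-0.0001), np.float64(-0.0003), np.float64(0.0022)] -0.001
```

Emit:
{"op": "servo_tool", "data": {"moves": [[0, [0, 0, 0.003], 0], [0, [0, 0, 0.004], 0], [0, [0, 0, 0.004], 0], [0, [0, 0, 0.003], 0], [0, [0, 0, 0.001], 0], [60, [0, 0, 0], 0], [100, [0, 0, 0], 0], [120, [0, 0, 0], 0]]}}

```text
time: 4.2
tool_pos: [0.4479, -0.3224, 0.0336]
tcp_rot: [-2.034, -2.376, -0.004]
wrist_force: [0.1, -0.7, 0.7]
width: 0.605
```

Emit:
{"op": "servo_tool", "data": {"moves": [[130, [0, 0, 0], 0], [140, [0, 0, 0], 0], [150, [0, 0, 0], 0], [160, [0, 0, 0], 0], [180, [0, 0, 0], 0], [200, [0, 0, 0], 0], [220, [0, 0, 0], 0], [220, [0, 0, 0], 0]]}}

```text
time: 4.87
tool_pos: [0.4482, -0.3226, 0.0342]
tcp_rot: [-2.035, -2.377, -0.004]
wrist_force: [0.6, -0.6, 0.2]
width: 0.358
```

```bash
python3 - <<'E'
from h import *
plan((.4465,-.323,.037),n=1)
b=snap('side','side2');crop(b,360,90,480,210,5,'v2')
E
```

```text
t 4.87 p [ 0.4482 -0.3226  0.0342] psi 1.725 tilt 0.72 D [-0.0017 -0.0004  0.0028] dpsi 0.005 F [ 0.6 -0.6  0.2] w 0.358 q6 -0.83
[np.float64(-0.0001), np.float64(-0.0018), np.float64(-0.0028)] -0.005
```

View pics/v2.png

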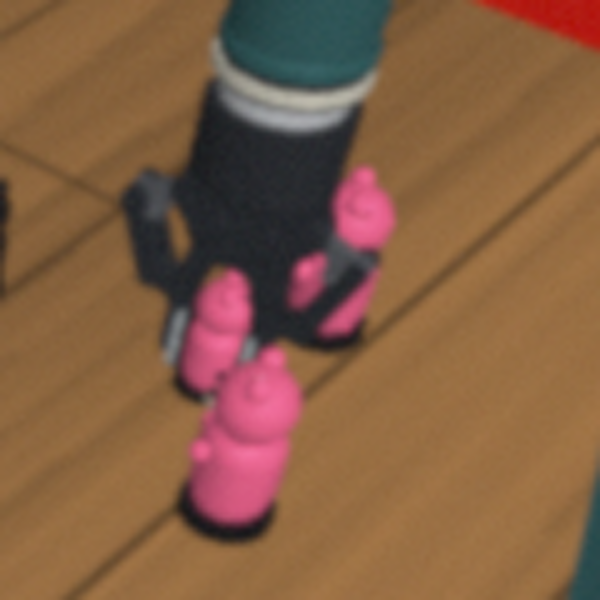

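The gripper holds the small pink bear at about 30 mm opening, and both large look-alikes are untouched. I'll lift it and check the disc position.

Emit:
{"op": "servo_tool", "data": {"moves": [[220, [0, 0, -0.004], 0], [220, [0, 0, -0.008], 0], [220, [0, 0, -0.012], 0], [220, [0, 0, -0.016], 0], [220, [0, 0, -0.018], 0], [220, [0, 0, -0.018], 0], [220, [0, 0, -0.014], 0], [220, [0, 0, -0.006], 0]]}}

```text
time: 5.58
tool_pos: [0.4479, -0.3227, 0.1377]
tcp_rot: [-2.033, -2.375, -0.004]
wrist_force: [1.0, -0.3, -0.5]
width: 0.365
```

```bash
python3 - <<'E'
from h import *
a=load('top0');b=load('side0')
plan((.5917,-.0968,.16),n=16)
th=np.linspace(0,2*np.pi,60)
ims=[]
for c,(u0,v0,u1,v1) in((a,(298,183,338,223)),(b,(285,155,335,205))):
    s=400//(u1-u0)
    im=cv2.resize(c['pixels'][v0:v1,u0:u1,::-1],None,fx=s,fy=s,interpolation=cv2.INTER_CUBIC)
    p=[((proj(c,(.5917+.022*np.cos(t),-.0968+.022*np.sin(t),.022))-(u0,v0)+.5)*s-.5) for t in th]
    cv2.polylines(im,[np.int32(p)],True,(0,0,255),1)
    ims.append(im)
cv2.imwrite('pics/ov2.png',np.hstack(ims))
E
```

```text
t 5.58 p [ 0.4479 -0.3227  0.1377] psi 1.725 tilt 0.9 D [0.1438 0.2259 0.0223] dpsi 0.005 F [ 1.  -0.3 -0.5] w 0.365 q6 -0.83
[np.float64(0.0126), np.float64(0.0111), np.float64(-0.0014)] -0.0
[np.float64(0.0126), np.float64(0.0111), np.float64(-0.0014)] -0.0
[np.float64(0.0126), np.float64(0.0111), np.float64(-0.0014)] -0.0
[np.float64(0.0126), np.float64(0.0111), np.float64(-0.0014)] -0.0
[np.float64(0.0126), np.float64(0.0111), np.float64(-0.0014)] -0.0
[np.float64(0.0126), np.float64(0.0111), np.float64(-0.0014)] -0.0
[np.float64(0.0125), np.float64(0.0111), np.float64(-0.0014)] -0.0
[np.float64(0.0125), np.float64(0.0111), np.float64(-0.0014)] -0.0
```

View pics/ov2.png

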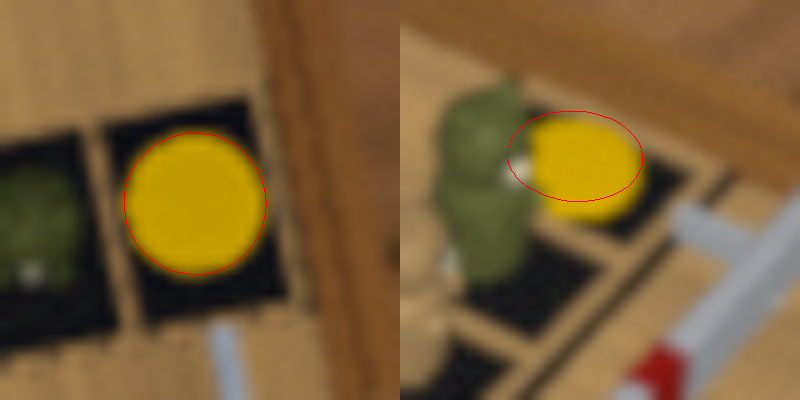

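Emit:
{"op": "servo_tool", "data": {"moves": [[220, [0.006, 0.006, -0.003], 0], [220, [0.012, 0.011, -0.003], 0], [220, [0.015, 0.014, -0.003], 0], [220, [0.016, 0.014, -0.003], 0], [220, [0.016, 0.014, -0.002], 0], [220, [0.016, 0.014, -0.002], 0], [220, [0.016, 0.014, 0], 0], [220, [0.016, 0.014, 0], 0]]}}

```text
time: 6.25
tool_pos: [0.5342, -0.1918, 0.1596]
tcp_rot: [-2.047, -2.371, -0.005]
wrist_force: [0.4, -1.1, 0.2]
width: 0.363
```

```bash
python3 - <<'E'
from h import *
plan((.591,-.096,.155),n=8)
E
```

```text
t 6.25 p [ 0.5342 -0.1918  0.1596] psi 1.717 tilt 0.57 D [ 0.0568  0.0958 -0.0046] dpsi 0.013 F [ 0.4 -1.1  0.2] w 0.363 q6 -0.54
[np.float64(0.0108), np.float64(0.0088), np.float64(0.0006)] -0.002
[np.float64(0.0108), np.float64(0.0088), np.float64(0.0006)] -0.002
[np.float64(0.0108), np.float64(0.0088), np.float64(0.0006)] -0.002
[np.float64(0.0108), np.float64(0.0088), np.float64(0.0006)] -0.002
[np.float64(0.0108), np.float64(0.0088), np.float64(0.0006)] -0.002
[np.float64(0.0107), np.float64(0.0089), np.float64(0.0006)] -0.002
[np.float64(0.0107), np.float64(0.0089), np.float64(0.0006)] -0.002
[np.float64(0.0107), np.float64(0.0089), np.float64(0.0006)] -0.002
```

Emit:
{"op": "servo_tool", "data": {"moves": [[220, [0.014, 0.012, 0], -0.003], [220, [0.014, 0.012, 0], -0.003], [220, [0.014, 0.011, 0], -0.003], [220, [0.013, 0.01, 0], -0.003], [220, [0.011, 0.008, 0.001], 0], [220, [0.007, 0.006, 0.001], 0], [220, [0.003, 0.003, 0.001], 0], [220, [0, 0, 0], 0]]}}

```text
time: 6.92
tool_pos: [0.5865, -0.0931, 0.1546]
tcp_rot: [-2.021, -2.385, -0.006]
wrist_force: [0.1, 0.3, -1.0]
width: 0.359
```

```bash
python3 - <<'E'
from h import *
plan((.591,-.096,.1),n=8)
E
```

```text
t 6.92 p [ 0.5865 -0.0931  0.1546] psi 1.736 tilt 0.9 D [ 0.0045 -0.0029 -0.0546] dpsi -0.006 F [ 0.1  0.3 -1. ] w 0.359 q6 -0.38
[np.float64(-0.0005), np.float64(0.0005), np.float64(0.0068)] 0.001
[np.float64(-0.0005), np.float64(0.0005), np.float64(0.0068)] 0.001
[np.float64(-0.0005), np.float64(0.0005), np.float64(0.0068)] 0.001
[np.float64(-0.0005), np.float64(0.0005), np.float64(0.0068)] 0.001
[np.float64(-0.0005), np.float64(0.0005), np.float64(0.0068)] 0.001
[np.float64(-0.0005), np.float64(0.0005), np.float64(0.0068)] 0.001
[np.float64(-0.0005), np.float64(0.0005), np.float64(0.0068)] 0.001
[np.float64(-0.0005), np.float64(0.0005), np.float64(0.0068)] 0.001
```

Emit:
{"op": "servo_tool", "data": {"moves": [[220, [-0.001, 0.001, 0.008], 0], [220, [-0.001, 0.001, 0.01], 0], [220, [-0.001, 0.001, 0.01], 0], [220, [0, 0.001, 0.01], 0], [220, [0, 0.001, 0.008], 0], [220, [0, 0, 0.006], 0], [220, [0, 0, 0.003], 0], [220, [0, 0, 0], 0]]}}

```text
time: 7.58
tool_pos: [0.5886, -0.0976, 0.0909]
tcp_rot: [-2.023, -2.378, -0.0]
wrist_force: [0.3, -0.1, -0.5]
width: 0.358
```

```bash
python3 - <<'E'
from h import *
plan((.591,-.096,.06),n=8)
a=snap('top','top3');b=snap('side','side3')
crop(b,250,110,370,210,6,'v3s')
crop(a,260,160,380,260,6,'v3t')
E
```

```text
t 7.58 p [ 0.5886 -0.0976  0.0909] psi 1.732 tilt 1.11 D [ 0.0024  0.0016 -0.0309] dpsi -0.002 F [ 0.3 -0.1 -0.5] w 0.358 q6 -0.38
[np.float64(0.0002), np.float64(0.0003), np.float64(0.0039)] 0.0
[np.float64(0.0002), np.float64(0.0003), np.float64(0.0039)] 0.0
[np.float64(0.0002), np.float64(0.0003), np.float64(0.0039)] 0.0
[np.float64(0.0002), np.float64(0.0003), np.float64(0.0039)] 0.0
[np.float64(0.0002), np.float64(0.0003), np.float64(0.0039)] 0.0
[np.float64(0.0002), np.float64(0.0003), np.float64(0.0039)] 0.0
[np.float64(0.0002), np.float64(0.0003), np.float64(0.0039)] 0.0
[np.float64(0.0002), np.float64(0.0003), np.float64(0.0039)] 0.0
```

View pics/v3s.png

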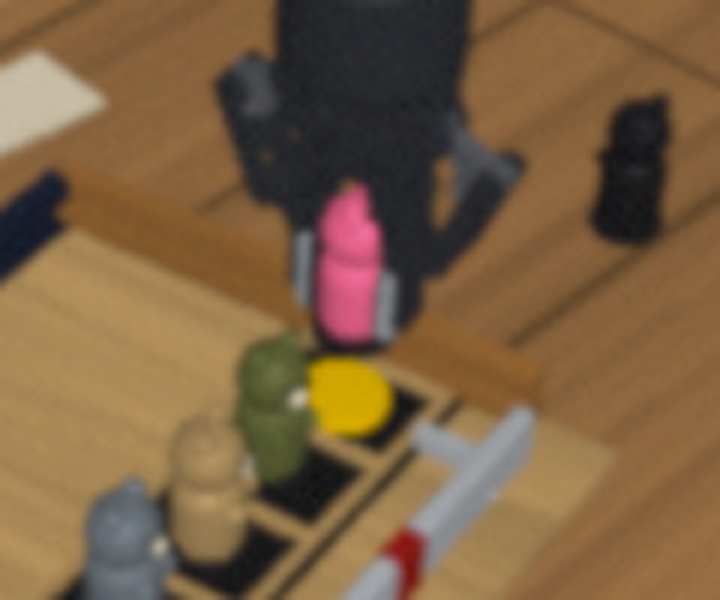

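View pics/v3t.png

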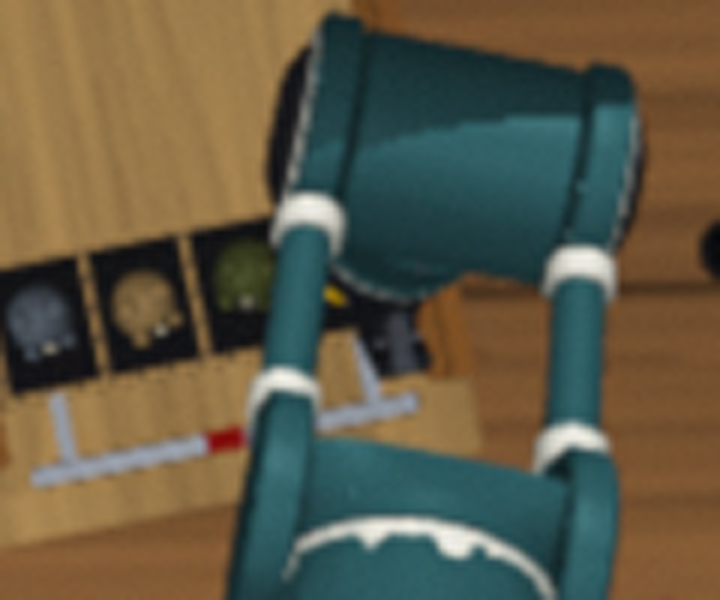

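```bash
python3 - <<'E'
from h import *
c=load('side3');s=10;u0,v0,u1,v1=285,135,335,190
th=np.linspace(0,2*np.pi,60)
im=cv2.resize(c['pixels'][v0:v1,u0:u1,::-1],None,fx=s,fy=s,interpolation=cv2.INTER_CUBIC)
def circ(x,y,z,r,col):
    p=[((proj(c,(x+r*np.cos(t),y+r*np.sin(t),z))-(u0,v0)+.5)*s-.5) for t in th]
    cv2.polylines(im,[np.int32(p)],True,col,1)
x,y=.5886,-.0976
circ(x,y,.057,.018,(0,255,0));circ(x,y,.062,.018,(0,255,0));circ(x,y,.057+.03,.016,(255,255,0));circ(x,y,.057+.054,.0155,(255,255,0))
circ(.5905,-.0955,.022,.022,(0,0,255));circ(.5905,-.0955,.016,.022,(0,0,255))
cv2.imwrite('pics/ov3.png',im)
R=Ro.from_rotvec(bot.read_state()['tcp_rot']).as_matrix();print(R[:,2])
E
```

```text
[-0.01357213  0.01241831 -0.99983078]
```

View pics/ov3.png

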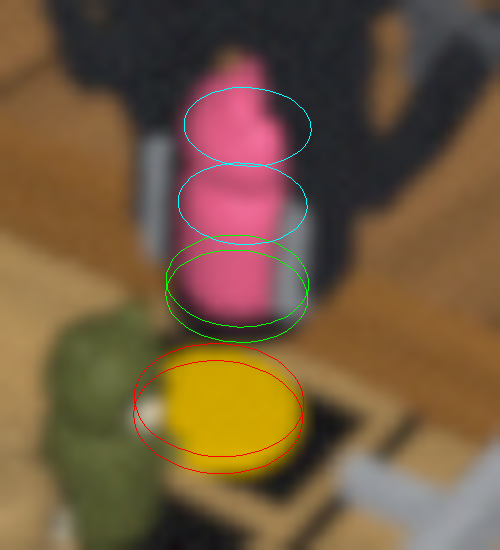

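Emit:
{"op": "servo_tool", "data": {"moves": [[220, [0.001, 0.001, 0.002], 0], [220, [0.001, 0.001, 0.004], 0], [220, [0, 0, 0.005], 0], [220, [0, 0, 0.005], 0], [220, [0, 0, 0.004], 0], [220, [0, 0, 0.003], 0], [220, [0, 0, 0.001], 0], [220, [0, 0, 0], 0]]}}

```text
time: 8.35
tool_pos: [0.5928, -0.0948, 0.0679]
tcp_rot: [-2.025, -2.383, -0.005]
wrist_force: [0.2, 0.7, -0.0]
width: 0.365
```

```bash
python3 - <<'E'
from h import *
plan((.591,-.096,.056),n=4)
E
```

```text
t 8.35 p [ 0.5928 -0.0948  0.0679] psi 1.733 tilt 0.82 D [-0.0018 -0.0012 -0.0119] dpsi -0.003 F [ 0.2  0.7 -0. ] w 0.365 q6 -0.37
[np.float64(-0.0002), np.float64(-0.0005), np.float64(0.003)] 0.001
[np.float64(-0.0002), np.float64(-0.0005), np.float64(0.003)] 0.001
[np.float64(-0.0002), np.float64(-0.0005), np.float64(0.003)] 0.001
[np.float64(-0.0002), np.float64(-0.0005), np.float64(0.003)] 0.001
```

Emit:
{"op": "servo_tool", "data": {"moves": [[220, [0, -0.001, 0.001], 0], [220, [-0.001, 0, 0.002], 0], [220, [0, 0, 0.002], 0], [220, [0, 0, 0.002], 0], [220, [0, 0, 0.001], 0], [220, [0, 0, 0.001], 0], [220, [0, 0, 0], 0], [220, [0, 0, 0], 0]]}}

```text
time: 9.02
tool_pos: [0.592, -0.0962, 0.0583]
tcp_rot: [-2.026, -2.384, -0.005]
wrist_force: [0.2, -0.3, -0.4]
width: 0.365
```

```bash
python3 - <<'E'
from h import *
plan((.591,-.096,.056),n=4)
c=snap('side','side4');crop(c,270,120,350,200,7,'v4')
E
```

```text
t 9.02 p [ 0.592  -0.0962  0.0583] psi 1.733 tilt 0.8 D [-0.001   0.0002 -0.0023] dpsi -0.003 F [ 0.2 -0.3 -0.4] w 0.365 q6 -0.38
[np.float64(0.0001), np.float64(-0.0002), np.float64(0.0006)] 0.001
[np.float64(0.0001), np.float64(-0.0002), np.float64(0.0006)] 0.001
[np.float64(0.0001), np.float64(-0.0002), np.float64(0.0006)] 0.001
[np.float64(0.0001), np.float64(-0.0002), np.float64(0.0006)] 0.001
```

View pics/v4.png

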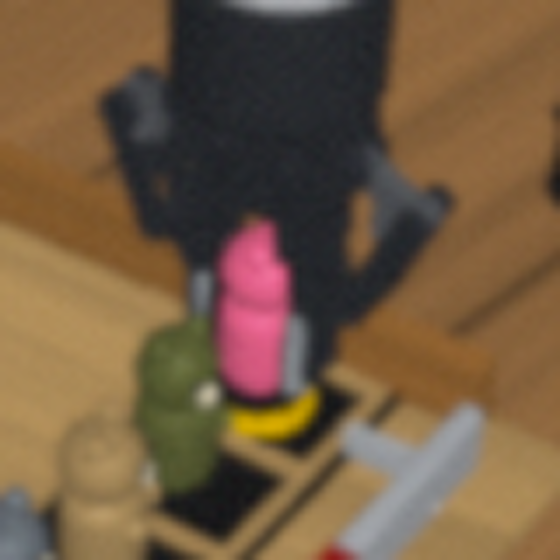

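```bash
python3 - <<'E'
from h import *
c=load('side4');s=14;u0,v0,u1,v1=290,145,330,190
th=np.linspace(0,2*np.pi,60)
im=cv2.resize(c['pixels'][v0:v1,u0:u1,::-1],None,fx=s,fy=s,interpolation=cv2.INTER_CUBIC)
im0=im.copy()
def circ(x,y,z,r,col):
    p=[((proj(c,(x+r*np.cos(t),y+r*np.sin(t),z))-(u0,v0)+.5)*s-.5) for t in th]
    cv2.polylines(im,[np.int32(p)],True,col,1)
x,y=.592,-.0962;z=.0243
circ(x,y,z,.018,(0,255,0));circ(x,y,z+.005,.018,(0,255,0));circ(x,y,z+.015,.016,(0,255,0))
circ(.591,-.096,.022,.022,(0,0,255));circ(.591,-.096,.016,.022,(0,0,255))
cv2.imwrite('pics/ov4.png',cv2.resize(np.hstack([im0,im]),None,fx=.7,fy=.7))
E
```

```text
(no output)
```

View pics/ov4.png

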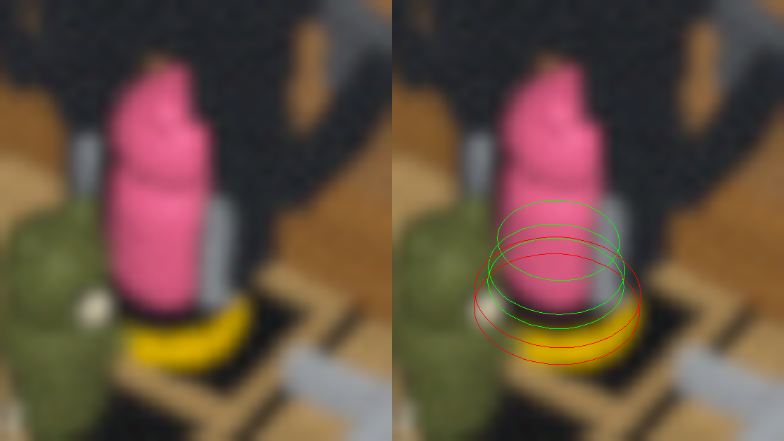

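Emit:
{"op": "servo_tool", "data": {"moves": [[220, [0, -0.001, 0], 0], [220, [0, -0.001, 0.0], 0], [220, [0, 0, 0.001], 0], [220, [0, 0, 0.001], 0], [220, [0, 0, 0.001], 0], [220, [0, 0, 0], 0], [220, [0, 0, 0], 0], [220, [0, 0, 0], 0]]}}

```text
time: 9.73
tool_pos: [0.5905, -0.0966, 0.0563]
tcp_rot: [-2.027, -2.385, -0.007]
wrist_force: [-0.5, -0.3, -0.4]
width: 0.363
```

```bash
python3 - <<'E'
from h import *
plan((.590,-.096,.056),n=4)
E
```

```text
t 9.73 p [ 0.5905 -0.0966  0.0563] psi 1.733 tilt 0.73 D [-0.0005  0.0006 -0.0003] dpsi -0.003 F [-0.5 -0.3 -0.4] w 0.363 q6 -0.38
[np.float64(0.0002), np.float64(-0.0001), np.float64(0.0001)] 0.001
[np.float64(0.0002), np.float64(-0.0001), np.float64(0.0001)] 0.001
[np.float64(0.0002), np.float64(-0.0001), np.float64(0.0001)] 0.001
[np.float64(0.0002), np.float64(-0.0001), np.float64(0.0001)] 0.001
```

Emit:
{"op": "servo_tool", "data": {"moves": [[220, [0, 0, 0.0005], 0], [220, [0, 0, 0.0005], 0], [220, [0, 0, 0.0005], 0], [220, [0, 0, 0.0], 0], [220, [0, 0, 0.0005], 0], [220, [0, 0, 0], 0], [220, [0, 0, 0], 0], [220, [0, 0, 0], 0]]}}

```text
time: 10.4
tool_pos: [0.5908, -0.0966, 0.0562]
tcp_rot: [-2.027, -2.385, -0.007]
wrist_force: [-2.2, -0.2, 3.1]
width: 0.364
```

Emit:
{"op": "servo_tool", "data": {"moves": [[160, [0, 0, 0], 0], [155, [0, 0, 0], 0], [145, [0, 0, 0], 0], [130, [0, 0, 0], 0], [115, [0, 0, 0], 0], [100, [0, 0, 0], 0], [100, [0, 0, 0], 0], [100, [0, 0, 0], 0]]}}

```text
time: 11.07
tool_pos: [0.5906, -0.0966, 0.0546]
tcp_rot: [-2.027, -2.385, -0.007]
wrist_force: [-0.0, -0.2, -0.5]
width: 0.608
```

```bash
python3 - <<'E'
from h import *
plan((.590,-.096,.056),n=4)
c=snap('side','side5');crop(c,270,120,350,200,7,'v5')
E
```

```text
t 11.07 p [ 0.5906 -0.0966  0.0546] psi 1.733 tilt 0.73 D [-0.0006  0.0006  0.0014] dpsi -0.003 F [-0.  -0.2 -0.5] w 0.608 q6 -0.38
[np.float64(0.0002), np.float64(-0.0001), np.float64(-0.0004)] 0.001
[np.float64(0.0002), np.float64(-0.0001), np.float64(-0.0004)] 0.001
[np.float64(0.0002), np.float64(-0.0001), np.float64(-0.0004)] 0.001
[np.float64(0.0002), np.float64(-0.0001), np.float64(-0.0004)] 0.001
```

View pics/v5.png

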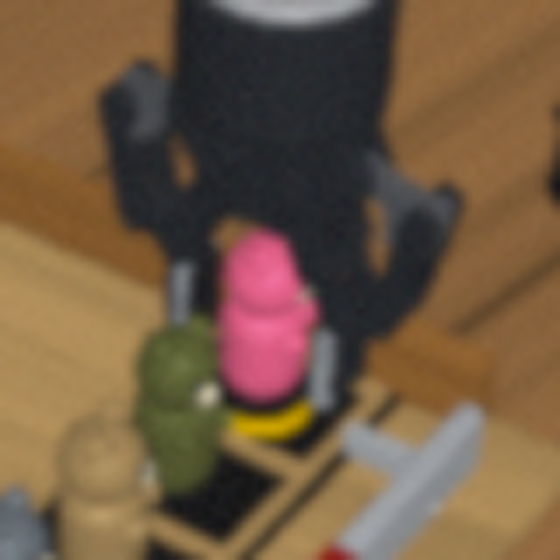

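The bear is standing free between the open jaws, with a visible yellow rim. I'll retreat straight up.

Emit:
{"op": "servo_tool", "data": {"moves": [[100, [0, 0, -0.004], 0], [100, [0, 0, -0.008], 0], [100, [0, 0, -0.012], 0], [100, [0, 0, -0.018], 0], [100, [0, 0, -0.022], 0], [100, [0, 0, -0.022], 0], [100, [0, 0, -0.022], 0], [100, [0, 0, -0.022], 0]]}}

```text
time: 11.78
tool_pos: [0.5877, -0.0973, 0.1895]
tcp_rot: [-2.021, -2.378, 0.001]
wrist_force: [0.3, 0.4, 0.0]
width: 0.611
```

```bash
python3 - <<'E'
from h import *
plan((.43,-.042,.2),n=8)
E
```

```text
t 11.78 p [ 0.5877 -0.0973  0.1895] psi 1.733 tilt 1.2 D [-0.1577  0.0553  0.0105] dpsi -0.003 F [0.3 0.4 0. ] w 0.611 q6 -0.38
[np.float64(0.01), np.float64(-0.0183), np.float64(-0.0013)] 0.0
[np.float64(0.01), np.float64(-0.0183), np.float64(-0.0013)] 0.0
[np.float64(0.01), np.float64(-0.0183), np.float64(-0.0013)] 0.0
[np.float64(0.01), np.float64(-0.0183), np.float64(-0.0013)] 0.0
[np.float64(0.01), np.float64(-0.0183), np.float64(-0.0013)] 0.0
[np.float64(0.01), np.float64(-0.0184), np.float64(-0.0013)] 0.0
[np.float64(0.01), np.float64(-0.0184), np.float64(-0.0013)] 0.0
[np.float64(0.01), np.float64(-0.0184), np.float64(-0.0013)] 0.0
```

Emit:
{"op": "servo_tool", "data": {"moves": [[100, [0.006, -0.012, 0], 0.1], [140, [0.01, -0.016, 0], 0.1], [180, [0.006, -0.018, 0], 0.1], [220, [0.003, -0.018, 0], 0.1], [255, [0.001, -0.018, 0], 0.1], [255, [-0.001, -0.018, 0], 0.1], [255, [-0.003, -0.018, 0], 0.1], [255, [-0.005, -0.017, 0], 0.1]]}}

```text
time: 12.45
tool_pos: [0.4605, -0.0517, 0.2125]
tcp_rot: [2.83, 1.359, 0.029]
wrist_force: [-0.3, -0.5, 0.7]
width: 0.006
```

```bash
python3 - <<'E'
from h import *
plan((.44,-.041,.14),.16,n=8)
a=snap('top','top6');crop(a,230,130,350,260,6,'v6')
E
```

```text
t 12.45 p [ 0.4605 -0.0517  0.2125] psi 0.896 tilt 1.07 D [-0.0205  0.0107 -0.0725] dpsi -0.736 F [-0.3 -0.5  0.7] w 0.006 q6 0.5
[np.float64(-0.0006), np.float64(-0.0028), np.float64(0.0091)] 0.092
[np.float64(-0.0008), np.float64(-0.0028), np.float64(0.0091)] 0.092
[np.float64(-0.0011), np.float64(-0.0027), np.float64(0.0091)] 0.092
[np.float64(-0.0013), np.float64(-0.0026), np.float64(0.0091)] 0.092
[np.float64(-0.0015), np.float64(-0.0025), np.float64(0.0091)] 0.092
[np.float64(-0.0018), np.float64(-0.0023), np.float64(0.0091)] 0.092
[np.float64(-0.002), np.float64(-0.0021), np.float64(0.0091)] 0.092
[np.float64(-0.0021), np.float64(-0.0019), np.float64(0.0091)] 0.092
```

View pics/v6.png

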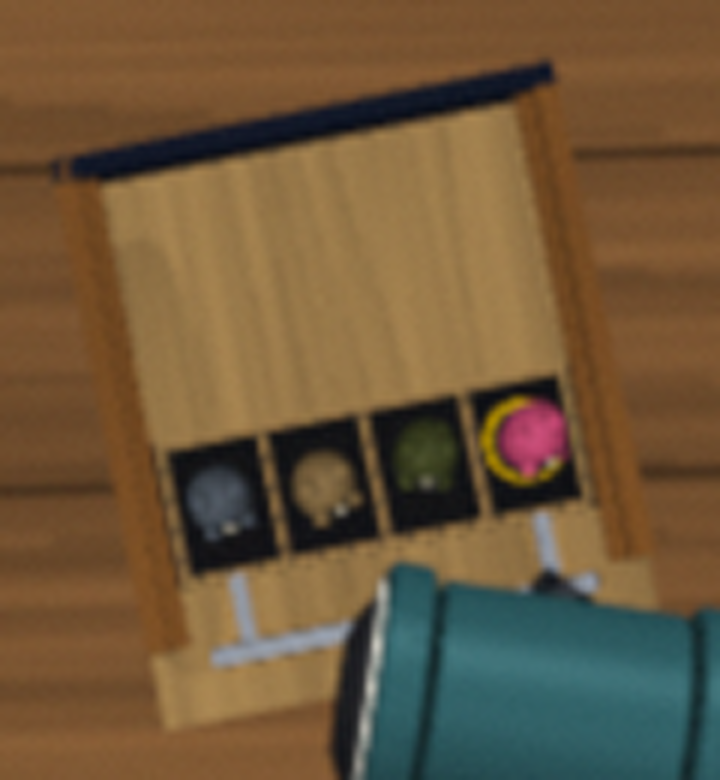

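```bash
python3 - <<'E'
from h import *
c=load('top6');s=18;u0,v0,u1,v1=304,188,334,218
th=np.linspace(0,2*np.pi,60)
im=cv2.resize(c['pixels'][v0:v1,u0:u1,::-1],None,fx=s,fy=s,interpolation=cv2.INTER_CUBIC)
im0=im.copy()
def circ(x,y,z,r,col):
    p=[((proj(c,(x+r*np.cos(t),y+r*np.sin(t),z))-(u0,v0)+.5)*s-.5) for t in th]
    cv2.polylines(im,[np.int32(p)],True,col,1)
x,y=.5917,-.0968
circ(x,y,.022,.022,(0,0,255));circ(x,y,.027,.018,(0,255,0));circ(x,y,.022+.03,.016,(0,255,0));circ(x,y,.022+.053,.015,(255,0,0))
cv2.imwrite('pics/ov6.png',cv2.resize(np.hstack([im0,im]),None,fx=.7,fy=.7))
E
```

```text
(no output)
```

View pics/ov6.png

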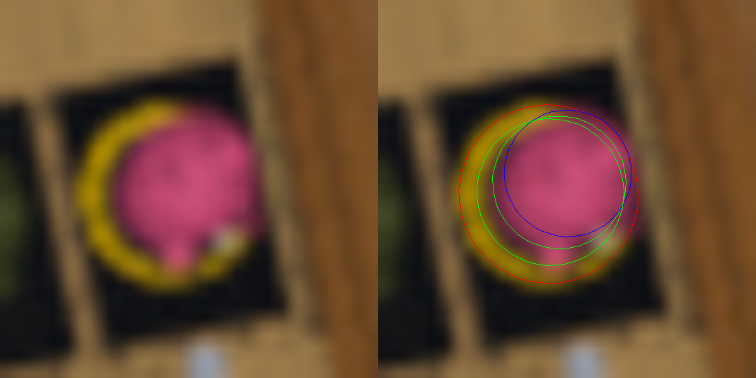

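```bash
python3 - <<'E'
from h import *
c=snap('side','side6');s=14;u0,v0,u1,v1=290,150,330,190
th=np.linspace(0,2*np.pi,60)
im=cv2.resize(c['pixels'][v0:v1,u0:u1,::-1],None,fx=s,fy=s,interpolation=cv2.INTER_CUBIC)
im0=im.copy()
def circ(x,y,z,r,col):
    p=[((proj(c,(x+r*np.cos(t),y+r*np.sin(t),z))-(u0,v0)+.5)*s-.5) for t in th]
    cv2.polylines(im,[np.int32(p)],True,col,1)
x,y=.5898,-.0963
circ(x,y,.022,.022,(0,0,255));circ(x,y,.016,.022,(0,0,255));circ(x,y,.027,.018,(0,255,0));circ(x,y,.022,.018,(0,255,0))
circ(x,y,.022+.03,.016,(0,255,0))
cv2.imwrite('pics/ov6s.png',cv2.resize(np.hstack([im0,im]),None,fx=.7,fy=.7))
E
```

```text
(no output)
```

View pics/ov6s.png

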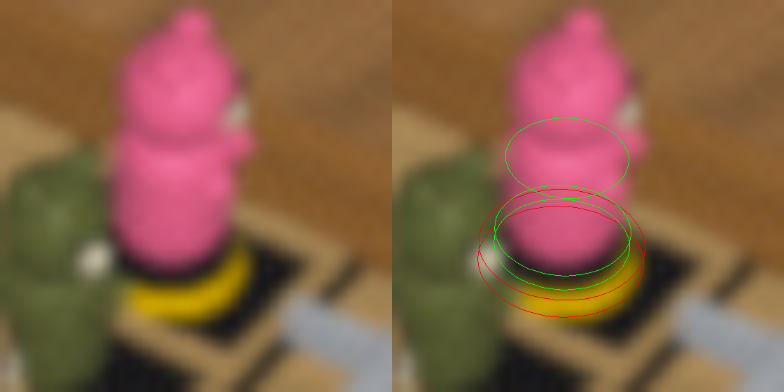

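Both views put the bear about 2–3 mm off the disc's centre, towards (+x, −y). There's plenty of time, so I'll regrasp it and centre it.

```bash
python3 - <<'E'
from h import *
plan((.5906,-.0966,.165),1.733,n=9)
E
```

```text
t 12.55 p [ 0.4593 -0.0514  0.2122] psi 0.9 tilt 1.01 D [ 0.1313 -0.0452 -0.0472] dpsi 0.833 F [-1.1 -0.  -0.1] w -0.001 q6 0.5
[np.float64(0.0051), np.float64(0.0146), np.float64(0.0052)] -0.093
[np.float64(0.0038), np.float64(0.015), np.float64(0.0052)] -0.093
[np.float64(0.0024), np.float64(0.0152), np.float64(0.0052)] -0.093
[np.float64(0.001), np.float64(0.0154), np.float64(0.0052)] -0.093
[np.float64(-0.0005), np.float64(0.0154), np.float64(0.0052)] -0.093
[np.float64(-0.0019), np.float64(0.0153), np.float64(0.0052)] -0.093
[np.float64(-0.0033), np.float64(0.0151), np.float64(0.0052)] -0.093
[np.float64(-0.0047), np.float64(0.0147), np.float64(0.0052)] -0.093
```

Emit:
{"op": "servo_tool", "data": {"moves": [[100, [0.005, 0.014, 0.004], -0.1], [100, [0.004, 0.015, 0.005], -0.1], [100, [0.002, 0.015, 0.005], -0.1], [100, [0.001, 0.015, 0.005], -0.1], [100, [0, 0.015, 0.005], -0.1], [100, [-0.002, 0.015, 0.005], -0.1], [100, [-0.003, 0.014, 0.005], -0.1], [100, [-0.004, 0.012, 0.003], -0.1]]}}

```text
time: 13.22
tool_pos: [0.5842, -0.087, 0.1868]
tcp_rot: [1.987, 2.4, 0.038]
wrist_force: [0.0, -0.2, -0.3]
width: 0.61
```

```bash
python3 - <<'E'
from h import *
plan((.5906,-.0966,.14),1.733,n=8)
E
```

```text
t 13.22 p [ 0.5842 -0.087   0.1868] psi 1.758 tilt 2.03 D [ 0.0064 -0.0096 -0.0468] dpsi -0.025 F [ 0.  -0.2 -0.3] w 0.61 q6 -0.39
[np.float64(-0.0013), np.float64(0.0006), np.float64(0.0058)] 0.003
[np.float64(-0.0013), np.float64(0.0006), np.float64(0.0058)] 0.003
[np.float64(-0.0013), np.float64(0.0006), np.float64(0.0058)] 0.003
[np.float64(-0.0013), np.float64(0.0006), np.float64(0.0058)] 0.003
[np.float64(-0.0013), np.float64(0.0006), np.float64(0.0058)] 0.003
[np.float64(-0.0013), np.float64(0.0006), np.float64(0.0058)] 0.003
[np.float64(-0.0013), np.float64(0.0006), np.float64(0.0058)] 0.003
[np.float64(-0.0013), np.float64(0.0006), np.float64(0.0058)] 0.003
```

Emit:
{"op": "servo_tool", "data": {"moves": [[100, [-0.003, 0.001, 0.004], 0.005], [100, [-0.003, 0.001, 0.007], 0.005], [100, [-0.002, 0.001, 0.008], 0.005], [100, [-0.001, 0, 0.008], 0], [100, [0, 0, 0.008], 0], [100, [0, 0, 0.006], 0], [100, [0, 0, 0.003], 0], [100, [0, 0, 0], 0]]}}

```text
time: 13.88
tool_pos: [0.5927, -0.0972, 0.1393]
tcp_rot: [2.008, 2.381, 0.039]
wrist_force: [0.0, -0.0, -0.5]
width: 0.606
```

```bash
python3 - <<'E'
from h import *
plan((.5906,-.0966,.12),1.733,n=8)
R=Ro.from_rotvec(bot.read_state()['tcp_rot']).as_matrix();print(R.round(4))
E
```

```text
t 13.88 p [ 0.5927 -0.0972  0.1393] psi 1.74 tilt 2.09 D [-0.0021  0.0006 -0.0193] dpsi -0.007 F [ 0.  -0.  -0.5] w 0.606 q6 -0.38
[np.float64(0.0001), np.float64(-0.0002), np.float64(0.0024)] 0.001
[np.float64(0.0001), np.float64(-0.0002), np.float64(0.0024)] 0.001
[np.float64(0.0001), np.float64(-0.0002), np.float64(0.0024)] 0.001
[np.float64(0.0001), np.float64(-0.0002), np.float64(0.0024)] 0.001
[np.float64(0.0001), np.float64(-0.0002), np.float64(0.0024)] 0.001
[np.float64(0.0001), np.float64(-0.0002), np.float64(0.0024)] 0.001
[np.float64(0.0001), np.float64(-0.0002), np.float64(0.0024)] 0.001
[np.float64(0.0001), np.float64(-0.0002), np.float64(0.0024)] 0.001
[[-0.1687  0.985   0.0365]
 [ 0.9857  0.1687  0.0019]
 [-0.0043  0.0363 -0.9993]]
```

Emit:
{"op": "servo_tool", "data": {"moves": [[100, [0, -0.002, 0.004], 0], [100, [0, -0.001, 0.008], 0], [100, [0, 0, 0.012], 0], [100, [0, 0, 0.012], 0], [100, [0, 0, 0.01], 0], [100, [0, 0, 0.006], 0], [100, [0, 0, 0.002], 0], [100, [0, 0, 0], 0]]}}

```text
time: 14.55
tool_pos: [0.5904, -0.097, 0.0789]
tcp_rot: [2.008, 2.382, 0.038]
wrist_force: [0.3, -0.3, -0.5]
width: 0.608
```

```bash
python3 - <<'E'
from h import *
plan((.5906,-.0966,.057),1.733,n=8)
R=Ro.from_rotvec(bot.read_state()['tcp_rot']).as_matrix();print(R[2].round(4))
E
```

```text
t 14.55 p [ 0.5904 -0.097   0.0789] psi 1.74 tilt 2.03 D [ 0.0002  0.0004 -0.0219] dpsi -0.007 F [ 0.3 -0.3 -0.5] w 0.608 q6 -0.39
[np.float64(0.0), np.float64(0.0), np.float64(0.0027)] 0.001
[np.float64(0.0), np.float64(0.0), np.float64(0.0027)] 0.001
[np.float64(0.0), np.float64(0.0), np.float64(0.0027)] 0.001
[np.float64(0.0), np.float64(0.0), np.float64(0.0027)] 0.001
[np.float64(0.0), np.float64(0.0), np.float64(0.0027)] 0.001
[np.float64(0.0), np.float64(0.0), np.float64(0.0027)] 0.001
[np.float64(0.0), np.float64(0.0), np.float64(0.0027)] 0.001
[np.float64(0.0), np.float64(0.0), np.float64(0.0027)] 0.001
[-0.0038  0.0353 -0.9994]
```

Emit:
{"op": "servo_tool", "data": {"moves": [[100, [0, 0, 0.003], 0], [100, [0, 0, 0.005], 0], [100, [0, -0.001, 0.005], 0], [100, [0, 0, 0.004], 0], [100, [0, 0, 0.003], 0], [100, [0, 0, 0.001], 0], [100, [0, 0, 0], 0], [110, [0, 0, 0], 0]], "newtons": 20}}

```text
time: 15.22
tool_pos: [0.5913, -0.0974, 0.0565]
tcp_rot: [2.007, 2.381, 0.04]
wrist_force: [-1.2, -0.7, 0.3]
width: 0.571
```

Emit:
{"op": "servo_tool", "data": {"moves": [[125, [0, 0, 0], 0], [135, [0, 0, 0], 0], [145, [0, 0, 0], 0], [155, [0, 0, 0], 0], [165, [0, 0, 0], 0], [200, [0, 0, 0], 0], [200, [0, 0, 0], 0], [200, [0, 0, 0], 0]]}}

```text
time: 15.88
tool_pos: [0.5921, -0.0975, 0.0578]
tcp_rot: [2.006, 2.379, 0.041]
wrist_force: [-0.7, 0.3, 0.0]
width: 0.366
```

```bash
python3 - <<'E'
from h import *
plan((.5888,-.0948,.06),1.733,n=8)
R=Ro.from_rotvec(bot.read_state()['tcp_rot']).as_matrix();print(R[2].round(4))
E
```

```text
t 15.88 p [ 0.5921 -0.0975  0.0578] psi 1.74 tilt 2.25 D [-0.0033  0.0027  0.0022] dpsi -0.007 F [-0.7  0.3  0. ] w 0.366 q6 -0.39
[np.float64(0.0004), np.float64(-0.0003), np.float64(-0.0003)] 0.001
[np.float64(0.0004), np.float64(-0.0003), np.float64(-0.0003)] 0.001
[np.float64(0.0004), np.float64(-0.0003), np.float64(-0.0003)] 0.001
[np.float64(0.0004), np.float64(-0.0003), np.float64(-0.0003)] 0.001
[np.float64(0.0004), np.float64(-0.0003), np.float64(-0.0003)] 0.001
[np.float64(0.0004), np.float64(-0.0003), np.float64(-0.0003)] 0.001
[np.float64(0.0004), np.float64(-0.0003), np.float64(-0.0003)] 0.001
[np.float64(0.0004), np.float64(-0.0003), np.float64(-0.0003)] 0.001
[-0.0052  0.0389 -0.9992]
```

Emit:
{"op": "servo_tool", "data": {"moves": [[200, [0, 0, -0.001], 0], [200, [0, 0, -0.002], 0], [200, [0, 0, -0.002], 0], [200, [0, 0, 0], 0], [200, [0.001, -0.001, 0], 0], [200, [0.001, -0.001, 0], 0], [200, [0, -0.001, 0], 0], [200, [0, 0, 0], 0]]}}

```text
time: 16.55
tool_pos: [0.588, -0.0958, 0.0629]
tcp_rot: [2.006, 2.38, 0.041]
wrist_force: [0.3, -0.9, -0.7]
width: 0.369
```

```bash
python3 - <<'E'
from h import *
plan((.5888,-.0957,.0578),1.733,n=4)
c=snap('side','side7');s=14;u0,v0,u1,v1=290,150,330,190
th=np.linspace(0,2*np.pi,60)
im=cv2.resize(c['pixels'][v0:v1,u0:u1,::-1],None,fx=s,fy=s,interpolation=cv2.INTER_CUBIC)
cv2.imwrite('pics/ov7s.png',im)
E
```

```text
t 16.55 p [ 0.588  -0.0958  0.0629] psi 1.74 tilt 2.23 D [ 0.0008  0.0001 -0.0051] dpsi -0.007 F [ 0.3 -0.9 -0.7] w 0.369 q6 -0.39
[np.float64(-0.0), np.float64(0.0002), np.float64(0.0013)] 0.002
[np.float64(0.0), np.float64(0.0002), np.float64(0.0013)] 0.002
[np.float64(0.0), np.float64(0.0002), np.float64(0.0013)] 0.002
[np.float64(0.0), np.float64(0.0002), np.float64(0.0013)] 0.002
```

View pics/ov7s.png

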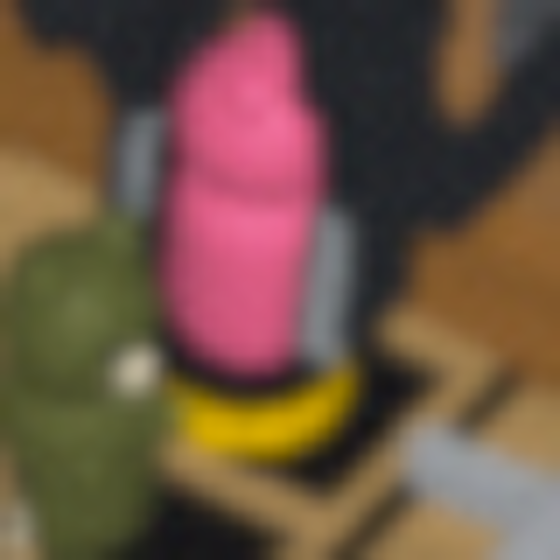

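Emit:
{"op": "servo_tool", "data": {"moves": [[200, [0, 0, 0.002], 0], [200, [0, 0, 0.002], 0], [200, [0, 0, 0.001], 0], [200, [0, 0, 0.001], 0], [200, [0, 0, 0.0005], 0], [200, [0, 0, 0.0005], 0], [200, [0, 0, 0], 0], [200, [0, 0, 0], 0]]}}

```text
time: 17.27
tool_pos: [0.5889, -0.096, 0.0577]
tcp_rot: [2.006, 2.379, 0.041]
wrist_force: [-1.4, 0.1, 1.9]
width: 0.369
```

Light contact, about 2 N. I'll release slowly and go up.

Emit:
{"op": "servo_tool", "data": {"moves": [[160, [0, 0, 0], 0], [155, [0, 0, 0], 0], [148, [0, 0, 0], 0], [140, [0, 0, 0], 0], [130, [0, 0, 0], 0], [115, [0, 0, 0], 0], [100, [0, 0, 0], 0], [100, [0, 0, 0], 0]]}}

```text
time: 17.93
tool_pos: [0.5889, -0.096, 0.0565]
tcp_rot: [2.006, 2.379, 0.041]
wrist_force: [-0.2, 0.3, 0.3]
width: 0.607
```

Emit:
{"op": "servo_tool", "data": {"moves": [[100, [0, 0, -0.004], 0], [100, [0, 0.001, -0.008], 0], [100, [0, 0, -0.012], 0], [100, [0, 0, -0.018], 0], [100, [0, 0, -0.022], 0], [100, [0, 0, -0.022], 0], [100, [0, 0, -0.02], 0], [100, [0, 0, -0.014], 0]]}}

```text
time: 18.6
tool_pos: [0.5826, -0.0954, 0.1831]
tcp_rot: [2.01, 2.384, 0.036]
wrist_force: [0.8, 0.1, -0.5]
width: 0.612
```

```bash
python3 - <<'E'
from h import *
plan((.45,-.040,.2),.16,n=16)
E
```

```text
t 18.6 p [ 0.5826 -0.0954  0.1831] psi 1.741 tilt 1.89 D [-0.1326  0.0554  0.0169] dpsi -1.581 F [ 0.8  0.1 -0.5] w 0.612 q6 -0.38
[np.float64(0.0048), np.float64(-0.0076), np.float64(-0.0011)] 0.099
[np.float64(0.004), np.float64(-0.008), np.float64(-0.0011)] 0.099
[np.float64(0.0032), np.float64(-0.0084), np.float64(-0.0011)] 0.099
[np.float64(0.0024), np.float64(-0.0087), np.float64(-0.0011)] 0.099
[np.float64(0.0015), np.float64(-0.0089), np.float64(-0.0011)] 0.099
[np.float64(0.0006), np.float64(-0.009), np.float64(-0.0011)] 0.099
[np.float64(-0.0002), np.float64(-0.009), np.float64(-0.0011)] 0.099
[np.float64(-0.0011), np.float64(-0.0089), np.float64(-0.0011)] 0.099
```

Emit:
{"op": "servo_tool", "data": {"moves": [[100, [0.004, -0.008, -0.003], 0.1], [100, [0.006, -0.012, -0.003], 0.1], [150, [0.005, -0.012, 0], 0.1], [200, [0.004, -0.013, 0], 0.1], [255, [0.002, -0.013, 0], 0.1], [255, [0.001, -0.013, 0], 0.1], [255, [0, -0.013, 0], 0.1], [255, [-0.001, -0.012, 0], 0.1]]}}

```text
time: 19.27
tool_pos: [0.4962, -0.0557, 0.2061]
tcp_rot: [2.798, 1.357, 0.085]
wrist_force: [0.1, -0.5, -0.4]
width: 0.001
```

```bash
python3 - <<'E'
from h import *
plan((.445,-.041,.15),.16,n=8)
c=snap('top','top8');s=18;u0,v0,u1,v1=304,188,334,218
im=cv2.resize(c['pixels'][v0:v1,u0:u1,::-1],None,fx=s,fy=s,interpolation=cv2.INTER_CUBIC)
c=snap('side','side8');s=14;u0,v0,u1,v1=290,150,330,190
im2=cv2.resize(c['pixels'][v0:v1,u0:u1,::-1],None,fx=s,fy=s,interpolation=cv2.INTER_CUBIC)[:540,:540]
cv2.imwrite('pics/ov8.png',cv2.resize(np.hstack([im,im2]),None,fx=.7,fy=.7))
E
```

```text
t 19.27 p [ 0.4962 -0.0557  0.2061] psi 0.904 tilt 3.58 D [-0.0512  0.0147 -0.0561] dpsi -0.744 F [ 0.1 -0.5 -0.4] w 0.001 q6 0.5
[np.float64(-0.0025), np.float64(-0.0062), np.float64(0.007)] 0.093
[np.float64(-0.0031), np.float64(-0.0059), np.float64(0.007)] 0.093
[np.float64(-0.0036), np.float64(-0.0056), np.float64(0.007)] 0.093
[np.float64(-0.0041), np.float64(-0.0052), np.float64(0.007)] 0.093
[np.float64(-0.0046), np.float64(-0.0048), np.float64(0.007)] 0.093
[np.float64(-0.005), np.float64(-0.0044), np.float64(0.007)] 0.093
[np.float64(-0.0054), np.float64(-0.0039), np.float64(0.007)] 0.093
[np.float64(-0.0057), np.float64(-0.0034), np.float64(0.007)] 0.093
```

View pics/ov8.png

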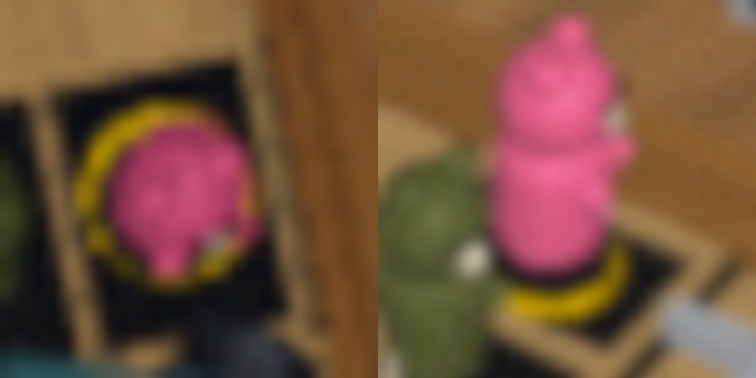

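Emit:
{"op": "servo_tool", "data": {"moves": [[255, [-0.002, -0.006, 0], 0.08], [255, [-0.003, -0.006, 0.002], 0.08], [255, [-0.004, -0.006, 0.003], 0.08], [255, [-0.004, -0.005, 0.003], 0.08], [255, [-0.005, -0.005, 0.003], 0.08], [255, [-0.005, -0.005, 0.003], 0.08], [255, [-0.005, -0.004, 0.002], 0.08], [255, [-0.004, -0.002, 0], 0.06]]}}

```text
time: 20.03
tool_pos: [0.4523, -0.0447, 0.1953]
tcp_rot: [3.09, 0.443, 0.119]
wrist_force: [-0.1, -0.6, -0.4]
width: -0.005
```

```bash
python3 - <<'E'
from h import *
plan((.445,-.041,.10),.16,n=8)
R=Ro.from_rotvec(bot.read_state()['tcp_rot']).as_matrix();print(R.round(4))
E
```

```text
t 20.03 p [ 0.4523 -0.0447  0.1953] psi 0.286 tilt 4.5 D [-0.0073  0.0037 -0.0953] dpsi -0.126 F [-0.1 -0.6 -0.4] w -0.005 q6 1.13
[np.float64(-0.0007), np.float64(-0.0007), np.float64(0.0119)] 0.016
[np.float64(-0.0007), np.float64(-0.0007), np.float64(0.0119)] 0.016
[np.float64(-0.0008), np.float64(-0.0007), np.float64(0.0119)] 0.016
[np.float64(-0.0008), np.float64(-0.0007), np.float64(0.0119)] 0.016
[np.float64(-0.0008), np.float64(-0.0007), np.float64(0.0119)] 0.016
[np.float64(-0.0008), np.float64(-0.0006), np.float64(0.0119)] 0.016
[np.float64(-0.0008), np.float64(-0.0006), np.float64(0.0119)] 0.016
[np.float64(-0.0008), np.float64(-0.0006), np.float64(0.0119)] 0.016
[[ 0.9569  0.2799  0.0781]
 [ 0.2813 -0.9596 -0.0069]
 [ 0.073   0.0285 -0.9969]]
```

```bash
cat >> h.py <<'E'
def plan2(tgt,psi=.16):
    s=bot.read_state();p=np.array(s['tool_pos']);R=Ro.from_rotvec(s['tcp_rot']).as_matrix()
    ps=np.arctan2(R[1,0],R[0,0]);D=np.array(tgt)-p
    print('t',round(s['time'],2),'p',p.round(4),'D',D.round(4),'tool',(R.T@D).round(4),'turn',round(-(psi-ps),3),'z',R[:,2].round(3),'xz',R[2,0].round(3),'F',np.round(s['wrist_force'],1))
    return p,R
E
python3 -c "
from h import *
plan2((.45,-.040,.08))"
```

```text
t 20.03 p [ 0.4523 -0.0447  0.1953] D [-0.0023  0.0047 -0.1153] tool [-0.0092 -0.0085  0.1147] turn 0.126 z [ 0.078 -0.007 -0.997] xz 0.073 F [-0.1 -0.6 -0.4]
```

Emit:
{"op": "servo_tool", "data": {"moves": [[255, [-0.001, -0.001, 0.008], 0.03], [255, [-0.001, -0.001, 0.014], 0.03], [255, [-0.002, -0.001, 0.016], 0.03], [255, [-0.002, -0.001, 0.016], 0.03], [255, [-0.001, -0.001, 0.016], 0.01], [255, [-0.001, -0.001, 0.014], 0], [255, [-0.001, -0.001, 0.008], 0], [255, [0, 0, 0.003], 0]]}}

```text
time: 20.7
tool_pos: [0.4593, -0.0433, 0.1065]
tcp_rot: [3.108, 0.263, 0.15]
wrist_force: [0.2, 0.5, -0.1]
width: -0.002
```

```bash
python3 - <<'E'
from h import *
plan2((.45,-.0395,.045))
a=snap('top','top9');b=snap('side','side9');crop(b,250,140,370,240,6,'v9s');crop(a,230,130,350,260,5,'v9t')
E
```

```text
t 20.7 p [ 0.4593 -0.0433  0.1065] D [-0.0093  0.0038 -0.0615] tool [-0.0143 -0.007   0.0602] turn 0.01 z [ 0.097 -0.011 -0.995] xz 0.094 F [ 0.2  0.5 -0.1]
```

View pics/v9s.png

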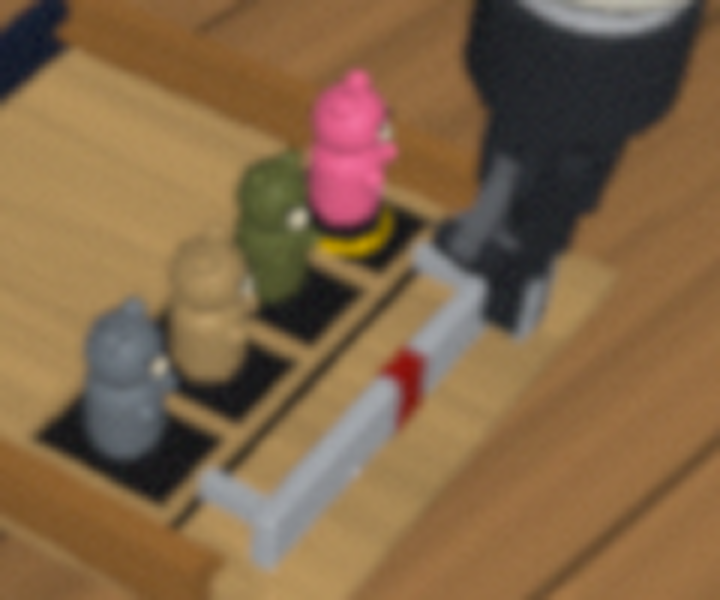

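View pics/v9t.png

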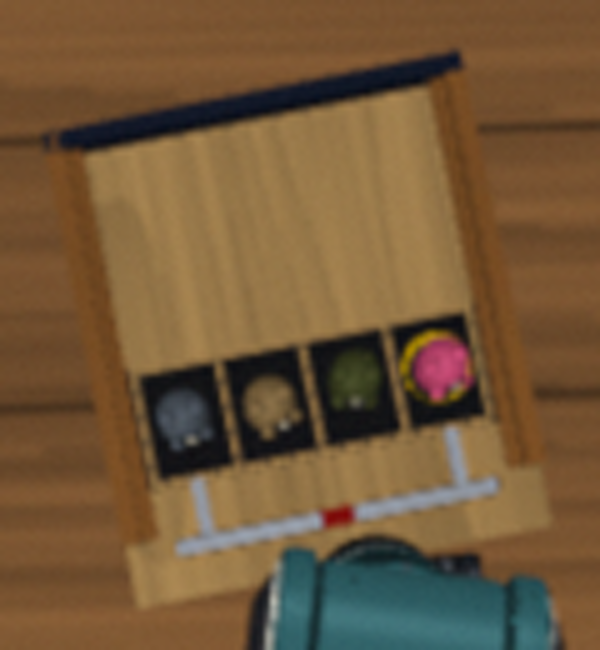

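Emit:
{"op": "servo_tool", "data": {"moves": [[255, [-0.002, -0.001, 0.005], 0], [255, [-0.002, -0.001, 0.008], 0], [255, [-0.002, -0.001, 0.009], 0], [255, [-0.002, -0.001, 0.009], 0], [255, [-0.002, -0.001, 0.009], 0], [255, [-0.001, 0, 0.007], 0], [255, [-0.001, 0, 0.004], 0], [255, [0, 0, 0], 0]]}}

```text
time: 21.47
tool_pos: [0.4541, -0.0413, 0.053]
tcp_rot: [3.105, 0.265, 0.16]
wrist_force: [-0.8, -0.9, -0.6]
width: -0.002
```

```bash
python3 - <<'E'
from h import *
p,R=plan2((.475,-.0362,.048))
ex=np.array([np.cos(.16),np.sin(.16),0]);bm=np.array([.5009,-.0312,.04])
d=p+R[:,2]*.025-bm;print('tip',(p+R[:,2]*.025).round(4),'along',d@ex,'lateral',d@[-ex[1],ex[0],0])
E
```

```text
t 21.47 p [ 0.4541 -0.0413  0.053 ] D [ 0.0209  0.0051 -0.005 ] tool [ 0.0209 -0.0017  0.0071] turn 0.011 z [ 0.104 -0.012 -0.995] xz 0.1 F [-0.8 -0.9 -0.6]
tip [ 0.4567 -0.0416  0.0282] along -0.045318095629639614 lateral -0.0032672723561445564
```

Emit:
{"op": "servo_tool", "data": {"moves": [[255, [0.002, -0.001, 0.001], 0.01], [255, [0.004, -0.001, 0.001], 0], [255, [0.005, -0.001, 0.001], 0], [255, [0.005, 0, 0.001], 0], [255, [0.003, 0, 0.001], 0], [255, [0.002, 0, 0.001], 0], [255, [0.001, 0, 0], 0], [255, [0, 0, 0], 0]]}}

```text
time: 22.13
tool_pos: [0.4804, -0.0343, 0.0498]
tcp_rot: [3.107, 0.248, 0.165]
wrist_force: [0.4, 0.2, 0.2]
width: 0.002
```

```bash
cat >> h.py <<'E'
def tipc():
    p,R=plan2((.475,-.0362,.048))
    ex=np.array([np.cos(.16),np.sin(.16),0]);bm=np.array([.5009,-.0312,.04])
    d=p+R[:,2]*.025-bm;print('tip',(p+R[:,2]*.025).round(4),'along',d@ex,'lateral',d@[-ex[1],ex[0],0])
E
python3 - <<'E'
from h import *
tipc()
b=snap('side','side10');crop(b,260,150,360,230,7,'v10s')
E
```

```text
t 22.13 p [ 0.4804 -0.0343  0.0498] D [-0.0054 -0.0019 -0.0018] tool [-0.0058  0.001   0.0013] turn 0.001 z [ 0.107 -0.012 -0.994] xz 0.104 F [0.4 0.2 0.2]
tip [ 0.4831 -0.0346  0.025 ] along -0.01809913539173324 lateral -0.0005105044619264773
```

View pics/v10s.png

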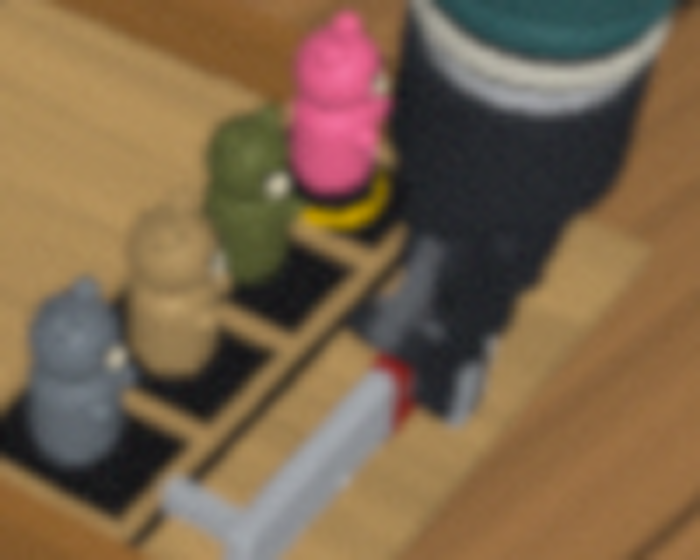

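Emit:
{"op": "servo_tool", "data": {"moves": [[255, [0.001, 0, 0], 0], [255, [0.001, 0, 0], 0], [255, [0.0015, 0, 0], 0], [255, [0.0015, 0, 0], 0], [255, [0.002, 0, 0], 0], [255, [0.002, 0, 0], 0], [255, [0.002, 0, 0], 0], [255, [0.002, 0, 0], 0]]}}

```text
time: 22.85
tool_pos: [0.4869, -0.0323, 0.0487]
tcp_rot: [3.109, 0.248, 0.143]
wrist_force: [-5.4, -1.7, 2.2]
width: -0.0
```

```bash
python3 - <<'E'
from h import *
tipc()
E
```

```text
t 22.85 p [ 0.4869 -0.0323  0.0487] D [-0.0119 -0.0039 -0.0007] tool [-0.0124  0.002  -0.0003] turn 0.0 z [ 0.093 -0.012 -0.996] xz 0.09 F [-5.4 -1.7  2.2]
tip [ 0.4892 -0.0326  0.0238] along -0.011736425233545605 lateral 0.0005209123266061075
```

Emit:
{"op": "servo_tool", "data": {"moves": [[255, [0.003, 0, 0], 0], [255, [0.003, 0, 0], 0], [255, [0.003, 0, 0], 0], [255, [0.003, 0, 0], 0], [255, [0.003, 0, 0], 0], [255, [0.003, 0, 0], 0], [255, [0.003, 0, 0], 0], [255, [0.003, 0, 0], 0]]}}

```text
time: 23.52
tool_pos: [0.5123, -0.0275, 0.0494]
tcp_rot: [3.11, 0.248, 0.141]
wrist_force: [-2.7, -0.7, -1.1]
width: 0.005
```

```bash
python3 - <<'E'
from h import *
tipc()
a=snap('top','top11');crop(a,230,130,350,260,5,'v11t')
E
```

```text
t 23.52 p [ 0.5123 -0.0275  0.0494] D [-0.0373 -0.0087 -0.0014] tool [-0.0382  0.0027 -0.0019] turn 0.0 z [ 0.091 -0.011 -0.996] xz 0.088 F [-2.7 -0.7 -1.1]
tip [ 0.5146 -0.0278  0.0245] along 0.014058138825060016 lateral 0.0011736783646304231
```

View pics/v11t.png

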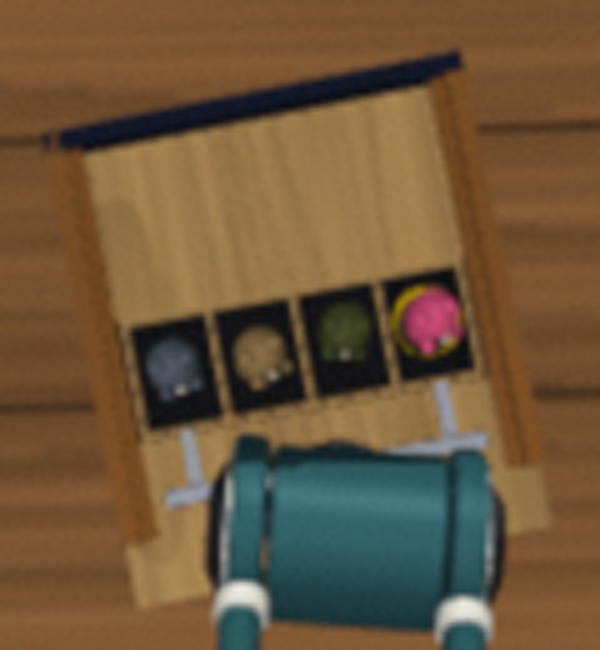

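Emit:
{"op": "servo_tool", "data": {"moves": [[255, [0.003, 0, 0], 0], [255, [0.004, 0, 0.0005], 0], [255, [0.004, 0, 0.0005], 0], [255, [0.004, 0, 0.0005], 0], [255, [0.004, 0, 0.0005], 0], [255, [0.004, 0, 0.0005], 0], [255, [0.004, 0, 0.0005], 0], [255, [0.004, 0, 0.0005], 0]]}}

```text
time: 24.23
tool_pos: [0.5467, -0.0223, 0.0498]
tcp_rot: [3.11, 0.248, 0.141]
wrist_force: [-4.3, -0.9, 1.8]
width: 0.003
```

```bash
python3 - <<'E'
from h import *
tipc()
E
```

```text
t 24.23 p [ 0.5467 -0.0223  0.0498] D [-0.0717 -0.0139 -0.0018] tool [-0.0729  0.0024 -0.0046] turn 0.0 z [ 0.092 -0.012 -0.996] xz 0.089 F [-4.3 -0.9  1.8]
tip [ 0.549  -0.0226  0.0249] along 0.048826954422849414 lateral 0.0008104790757215829
```

Emit:
{"op": "servo_tool", "data": {"moves": [[255, [0.004, 0, 0.0005], 0], [255, [0.004, 0, 0.0005], 0], [255, [0.004, 0, 0.0005], 0], [255, [0.004, 0, 0.0005], 0], [255, [0.004, 0, 0.0005], 0], [255, [0.004, 0, 0.0005], 0], [255, [0.004, 0, 0.0005], 0], [255, [0.003, 0, 0.0005], 0]]}}

```text
time: 24.9
tool_pos: [0.5814, -0.0169, 0.0488]
tcp_rot: [3.11, 0.248, 0.142]
wrist_force: [-4.1, -1.8, 2.2]
width: -0.001
```

```bash
python3 - <<'E'
from h import *
tipc()
a=snap('top','top12');crop(a,230,130,350,260,5,'v12t')
E
```

```text
t 24.9 p [ 0.5814 -0.0169  0.0488] D [-0.1064 -0.0193 -0.0008] tool [-0.1078  0.0023 -0.0088] turn 0.0 z [ 0.092 -0.012 -0.996] xz 0.089 F [-4.1 -1.8  2.2]
tip [ 0.5837 -0.0172  0.0239] along 0.08399863699813542 lateral 0.0006238542960618747
```

View pics/v12t.png

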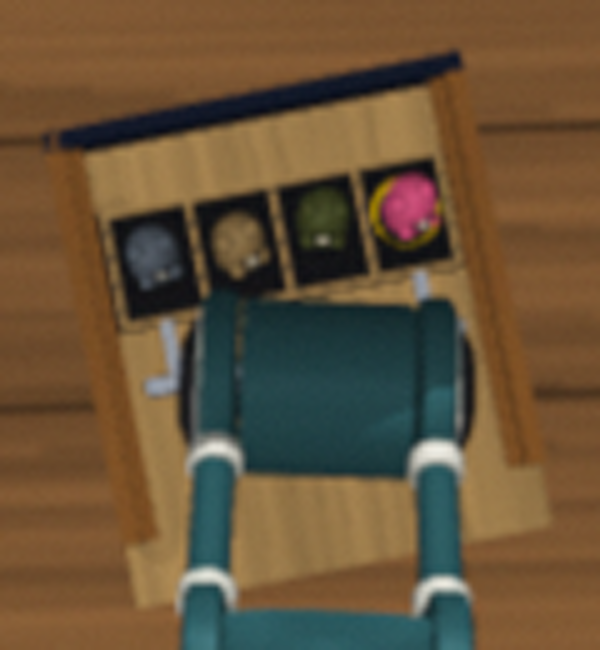

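Emit:
{"op": "servo_tool", "data": {"moves": [[255, [0.003, 0, 0.0003], 0], [255, [0.004, 0, 0.0003], 0], [255, [0.004, 0, 0.0003], 0], [255, [0.004, 0, 0.0003], 0], [255, [0.003, 0, 0.0003], 0], [255, [0.003, 0, 0.0003], 0], [255, [0.002, 0, 0], 0], [255, [0.002, 0, 0], 0]]}}

```text
time: 25.62
tool_pos: [0.609, -0.0124, 0.0485]
tcp_rot: [3.11, 0.248, 0.142]
wrist_force: [-3.8, -0.7, -0.1]
width: -0.005
```

```bash
python3 - <<'E'
from h import *
tipc()
a=snap('top','top13');crop(a,230,130,350,260,5,'v13t')
E
```

```text
t 25.62 p [ 0.609  -0.0124  0.0485] D [-0.134  -0.0238 -0.0005] tool [-0.1355  0.0024 -0.0115] turn 0.0 z [ 0.092 -0.011 -0.996] xz 0.089 F [-3.8 -0.7 -0.1]
tip [ 0.6113 -0.0127  0.0236] along 0.11189638313665853 lateral 0.0006851724316550949
```

View pics/v13t.png

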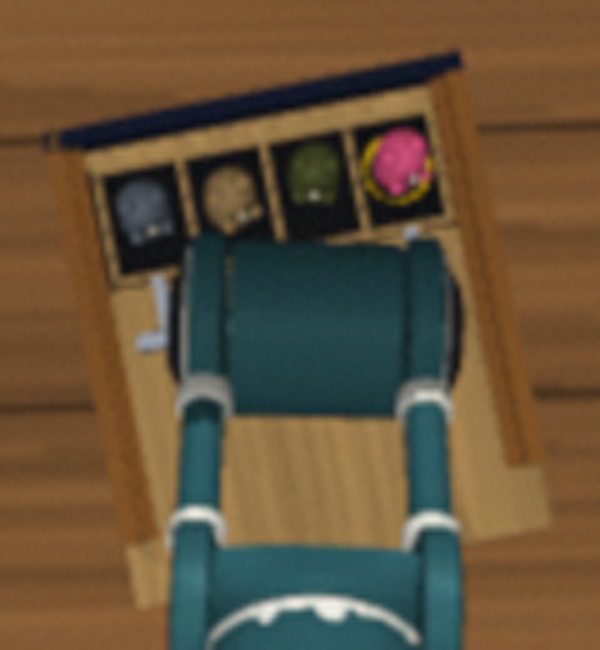

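Only about 10–15 mm is left. I'll go slowly and watch for the force rise.

Emit:
{"op": "servo_tool", "data": {"moves": [[255, [0.002, 0, 0], 0], [255, [0.002, 0, 0], 0], [255, [0.002, 0, 0], 0], [255, [0.002, 0, 0], 0], [255, [0.0015, 0, 0], 0], [255, [0.0015, 0, 0], 0], [255, [0.001, 0, 0], 0], [255, [0.001, 0, 0], 0]]}}

```text
time: 26.33
tool_pos: [0.6225, -0.0101, 0.0487]
tcp_rot: [3.11, 0.248, 0.14]
wrist_force: [-5.0, -3.0, 0.8]
width: -0.0
```

Emit:
{"op": "servo_tool", "data": {"moves": [[255, [0.0015, 0, 0], 0], [255, [0.0015, 0, 0], 0], [255, [0.0015, 0, 0], 0], [255, [0.0015, 0, 0], 0], [255, [0.0015, 0, 0], 0], [255, [0.0015, 0, 0], 0], [255, [0.0015, 0, 0], 0], [255, [0.0015, 0, 0], 0]]}}

```text
time: 27.0
tool_pos: [0.6238, -0.0104, 0.0489]
tcp_rot: [3.11, 0.25, 0.1]
wrist_force: [-6.2, -1.3, 2.9]
width: 0.002
```

```bash
python3 - <<'E'
from h import *
tipc()
a=snap('top','top14');crop(a,230,130,350,260,5,'v14t')
E
```

```text
t 27.0 p [ 0.6238 -0.0104  0.0489] D [-0.1488 -0.0258 -0.0009] tool [-0.1508  0.0018 -0.0084] turn 0.001 z [ 0.065 -0.015 -0.998] xz 0.062 F [-6.2 -1.3  2.9]
tip [ 0.6254 -0.0108  0.024 ] along 0.12618301429384338 lateral 0.0003313425167782609
```

View pics/v14t.png

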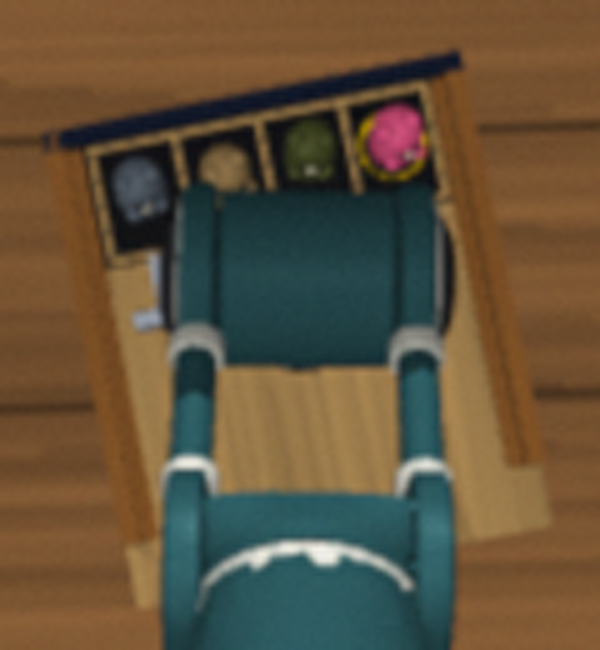

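Emit:
{"op": "servo_tool", "data": {"moves": [[255, [0.002, 0, 0], 0], [255, [0.002, 0, 0], 0], [255, [0.003, 0, 0], 0], [255, [0.003, 0, 0], 0], [255, [0.003, 0, 0], 0], [255, [0.003, 0, 0], 0], [255, [0.002, 0, 0], 0], [255, [0.001, 0, 0], 0]]}}

```text
time: 27.72
tool_pos: [0.6245, -0.0099, 0.0476]
tcp_rot: [3.111, 0.251, 0.034]
wrist_force: [-4.0, -0.8, 1.9]
width: -0.007
```

```bash
python3 - <<'E'
from h import *
tipc()
b=snap('side','side15');crop(b,190,110,350,230,5,'v15s')
E
```

```text
t 27.72 p [ 0.6245 -0.0099  0.0476] D [-0.1495 -0.0263  0.0004] tool [-0.1517  0.002  -0.0034] turn 0.001 z [ 0.023 -0.018 -1.   ] xz 0.02 F [-4.  -0.8  1.9]
tip [ 0.6251 -0.0104  0.0227] along 0.12591657169654555 lateral 0.0007816589169980757
```

View pics/v15s.png

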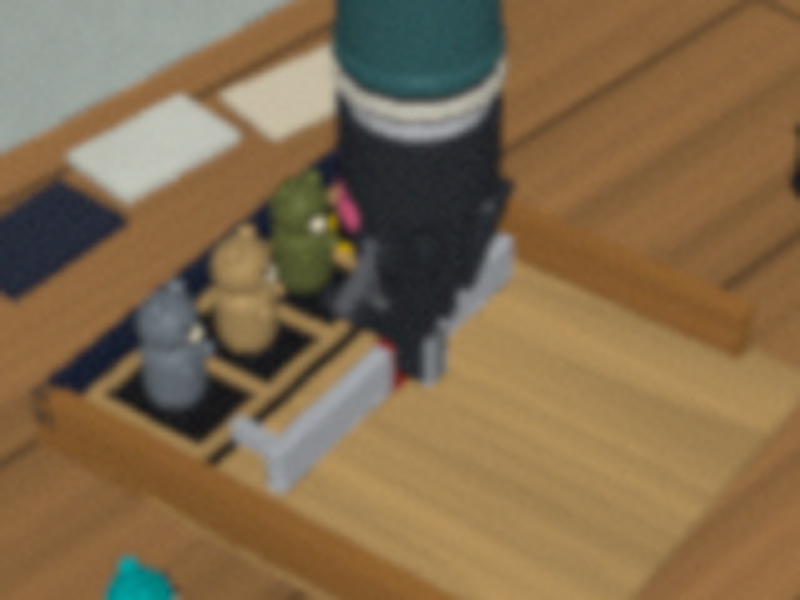

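Emit:
{"op": "servo_tool", "data": {"moves": [[255, [0.003, 0, 0], 0], [255, [0.005, 0, 0], 0], [255, [0.006, 0, 0], 0], [255, [0.006, 0, 0], 0], [255, [0.006, 0, 0], 0], [255, [0.006, 0, 0], 0], [255, [0.006, 0, 0], 0], [255, [0.006, 0, 0], 0]]}}

```text
time: 28.43
tool_pos: [0.6249, -0.0082, 0.0395]
tcp_rot: [3.109, 0.255, -0.121]
wrist_force: [-18.0, -3.1, 10.2]
width: -0.002
```

```bash
python3 - <<'E'
from h import *
tipc()
E
```

```text
t 28.43 p [ 0.6249 -0.0082  0.0395] D [-0.1499 -0.028   0.0085] tool [-0.1527  0.0033  0.0036] turn 0.003 z [-0.076 -0.026 -0.997] xz -0.079 F [-18.   -3.1  10.2]
tip [ 0.623  -0.0088  0.0145] along 0.12412220650148373 lateral 0.002633835800238689
```

It stopped firmly at 18 N, so the tray is against the board. I'll back off and check.

Emit:
{"op": "servo_tool", "data": {"moves": [[255, [-0.004, 0, 0], 0], [255, [-0.008, 0, 0], 0], [255, [-0.012, 0, 0], 0], [255, [-0.014, 0, -0.004], 0], [255, [-0.016, 0, -0.01], 0], [255, [-0.016, 0, -0.014], 0], [255, [-0.016, 0, -0.02], 0], [255, [-0.016, 0, -0.02], 0]]}}

```text
time: 29.1
tool_pos: [0.5328, -0.0228, 0.1164]
tcp_rot: [3.11, 0.255, -0.094]
wrist_force: [0.6, 0.4, 0.3]
width: 0.002
```

Emit:
{"op": "servo_tool", "data": {"moves": [[255, [-0.016, 0, -0.025], 0], [255, [-0.02, 0, -0.025], 0], [255, [-0.02, 0, -0.025], 0], [255, [-0.02, 0, -0.025], 0], [255, [-0.016, 0, -0.02], 0], [255, [-0.01, 0, -0.01], 0], [255, [-0.004, 0, 0], 0], [255, [0, 0, 0], 0]]}}

```text
time: 29.77
tool_pos: [0.4387, -0.0376, 0.2708]
tcp_rot: [3.105, 0.254, -0.025]
wrist_force: [0.5, -0.3, 0.5]
width: 0.003
```

```bash
python3 - <<'E'
from h import *
tipc()
b=snap('side','side16');crop(b,190,110,350,230,5,'v16s')
a=snap('top','top16');crop(a,230,130,350,260,6,'v16t')
for n in('top','side'):pass
E
```

```text
t 29.77 p [ 0.4387 -0.0376  0.2708] D [ 0.0363  0.0014 -0.2228] tool [ 0.0401 -0.001   0.2221] turn 0.003 z [-0.014 -0.027 -1.   ] xz -0.018 F [ 0.5 -0.3  0.5]
tip [ 0.4383 -0.0383  0.2458] along -0.0629144283072666 lateral 0.0029952021249505852
```

View pics/v16s.png

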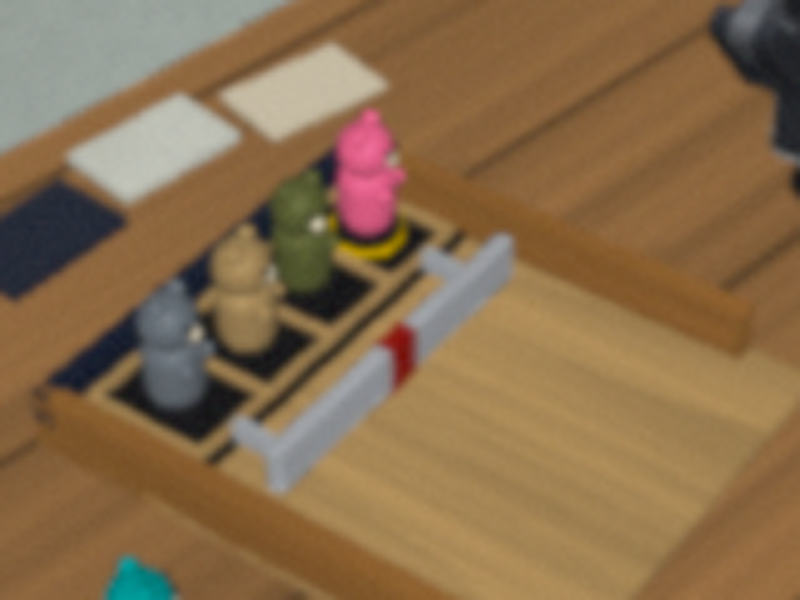

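View pics/v16t.png

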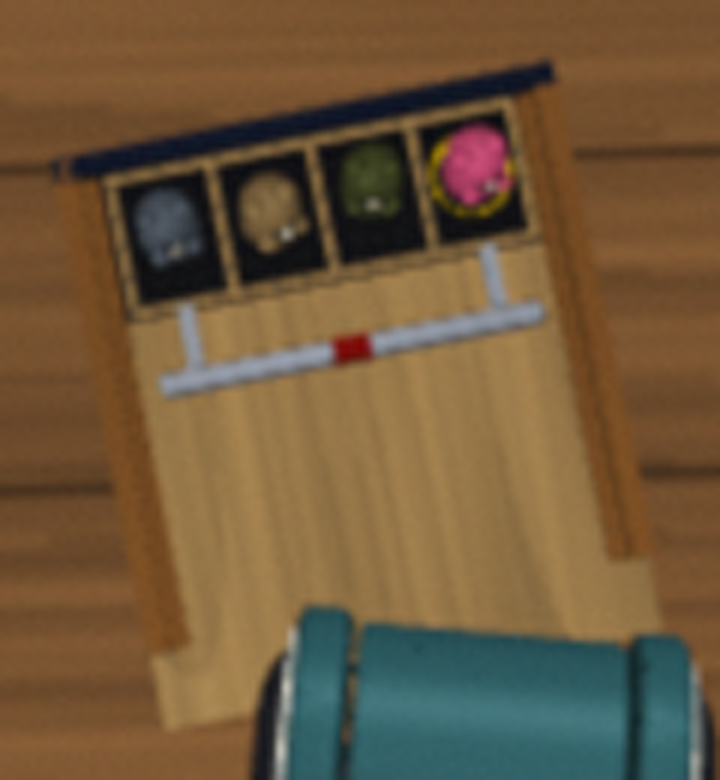

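View pics/top16.png

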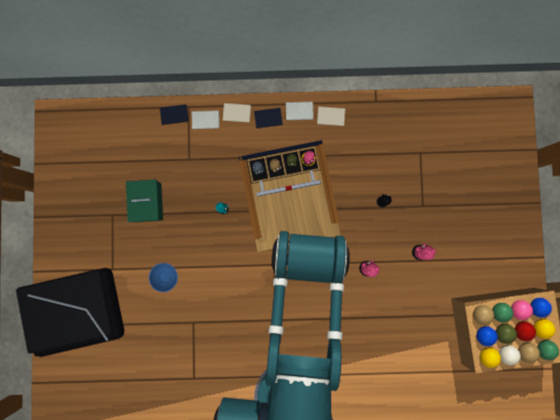

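```bash
python3 - <<'E'
from h import *
a=load('top16')
W=lambda x,y,z:ray_z(a,(x+.5)/6-.5+230,(y+.5)/6-.5+130,z)
L=W(162,386,.04);R=W(544,313,.04);m=W(352,348,.04);v=R-L;print('yaw bar',np.arctan2(v[0],-v[1]))
p=W(100,183,.036);q=W(520,100,.036);n=q-p;n/=np.linalg.norm(n)
for k,X in(('L',L),('m',m),('R',R)): d=X-p;print(k,np.linalg.norm(d[:2]-n[:2]*(d[:2]@n[:2])))
print(m)
bot.finish_job()
E
```

```text
yaw bar 0.1601001857527931
L 0.10977661737202953
m 0.10962546395386043
R 0.1111862155782971
[ 0.63984807 -0.00866914  0.04      ]
the job is handed in; nothing more can be done
```

I stood the 72 mm pink mascot on the yellow disc and let go. Then I pushed the tray home at the red mark until it stopped against the back board. I handed the job in at about 30 s, with the arm clear of everything.

- **Pink mascot:** My first placing was about 2–3 mm off-centre, so I picked it up again and shifted it. It now stands upright with the yellow rim showing, about 1.5 mm off the disc's centre as read from the pictures.
- **Tray home:** It stopped firmly and did not move further under an 18 N push, above the 4–9 N it takes to slide. That was a brief final check that it was home.
- **Square:** The bar's yaw is 0.160 rad and the board's measured 0.167. The bar's two ends are 109.8 and 111.2 mm from the board, so the tray is square.
- **A check that disagreed:** Those bar-to-board distances should be about 114 mm by the given sizes. The 3–4 mm difference is about one pixel of edge reading plus the 2 mm calibration error, and the close-up shows no gap at the board.
- **Everything else:** The other three tray mascots are standing. The last pictures show the black and turquoise mascots, the two large pink look-alikes, the cash tin and the coin dish in their original places.

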